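# Rotate the stock in the biscuit-tin display case

## Robot

A 6-joint arm with a two-finger parallel gripper is mounted at the origin on a cart in front of the work surface, level with it; the furniture and walls round the work are solid. World frame = base frame: x ahead of the robot, y to its left, z up, the work surface at z = 0. Lengths are in m, angles in rad, forces in N, time in s.
With the tool pointing down it reaches from about 0.35 to 0.8 m from the base axis. Payload 7.3 kg.
Tool frame: the origin (TCP) lies midway between the tips of the shut fingers; the grasp point (between the pads) lies 19 mm behind it; z points along the fingers, y is the direction in which the jaws open and shut (so a half turn about z gives the same grasp; the last joint's range is limited). The gripper opens to 85 mm and grips with 20 to 120 N. Pads are 22 mm wide; open, the fingers measure 114 mm over their backs; the gripper's body (76 mm by 85 mm) begins 54 mm behind the grasp point. The pads swing forward as they close: fully open they stand 13 mm farther back than shut.
Start: joints at [-1.363, 0.342, 1.524, -0, 1.275, -0.146], TCP at [0.182, -0.492, 0.231] pointing down, gripper open.
Joint ranges: [-2.53, 2.53], [-0.77, 2.02], [0.04, 2.7], [-1, 4.14], [0.28, 2.66], [-3.11, 3.11]. Speed limits (rad/s): [2.57, 2.57, 3.14, 3.14, 3.14, 3.14].

## Interface

Orientations are given as a 3x3 rotation matrix whose columns are the frame's x, y, z axes.
In Python, from rig import manip gives the robot as it stands. The module is installed in compiled form; this text tells all that it offers.
- The arm moves only by the tool carry_out, never from a script. Its argument "deltas" is a list of rows, each an object with "claw": the finger opening in m, from 0 to 0.0854; "linear": the shift along the tool's x, y, z in m, a list of three; "angular": the turn, a rotation vector about the tool's x, y, z in degrees, a list of three. In form: [{"claw": claw, "linear": [tx, ty, tz], "angular": [wx, wy, wz]}, ...]. A call has 1 to 5 rows; each row shifts and turns the commanded pose from where the row before left it, along the tool's axes as they then stand; what a row does not reach is not made up. A row lasts 1/8 s, in which the tool goes at most 62.5 mm and 10.7 degrees, less where a joint would pass 70% of its speed; a pose out of reach is approached as far as the arm can. A call with a gripper value outside its range is refused whole. The fingers move at their own pace and stop on an object; the grip force is fixed at half the most. Time passes only in rows, so rows that do not move let the fingers close. It gives the time, the measured TCP pose, the force and the opening at its end, in the units of the state.
- manip.state(): the state, without advancing time (a new reading comes with each control period).
- manip.read_camera(name): name is "side" or "top"; returns the picture (384x512x3 uint8, blue, green, red); there is no depth.
- manip.calibration(name): a dict with "fovy" (degrees; the focal length in pixels is half the picture's height over the tangent of half this angle, whatever the lens; pixels are square), "cx", "cy" (the principal point, pixels), "D" ([k1, k2, p1, p2, k3] as OpenCV has them; the pictures are not rectified), "xyz" and "attitude" of the camera in the world. Camera axes: x right, y down, z forward; pixel columns grow to the right and rows downward; lengths in m; the calibration is good to about 2 mm. A picture is of the moment at which its call begins. calibration takes no time and is no camera call.
- manip.job_done(): hands the job in, once; it reports no verdict.
The state is a dict: "clock": time; "q": joint angles; "qvel": joint speeds; "effort": joint torques, N m; "ee_pos": TCP position; "ee_rot": TCP orientation; "contact_force": force on the tool from outside, world axes, zero at the start; "torque": the same for the moment, N m; "width": opening from 0.0 (shut) to 1.0 (fully open).
Only numpy, scipy, OpenCV 4.12 (cv2) and the standard library are available. Lean on these libraries where they do the work, as an engineer would, in place of code of your own. Each camera call takes 0.05 s, during which the arm holds its last target.

## Task

Restock the display case: lift the front of its clear lid over the brass catches and slide it fully back, then take every tin with a red dot out and stand it upright in the dark wooden returns tray, and seat every green-dot tin waiting on the counter fully down in an empty pocket of its own shape (green-dot tins already in the case stay in it). When all tins are in place, slide the lid shut, lifting it over the catches so that it drops flat and fully home in front of them; leave the jam jar and the price stand beside the case where they are.

Things in the scene. Friction and masses are not known exactly. Their poses are not given: they have to be found in the camera images.
- display_case: wooden display case, 453 (x) x 304 (y) mm, fixed. Origin on the counter under the middle of the well; +x away from the robot, z up. Well x -106..106, y -140..140 mm: dark insert, top 22 mm up, six pockets (3 round, 3 square). Front wall x -118..-106, wood to 30 mm, clear pane to 60 mm high; cheeks with rails at y +-140..152, 64 mm high; closed deck behind, x 106..335, 62 mm high
- lid_handle (a point): middle of the lid's handle: a straight round steel bar, 12 mm thick, along the case's y, clear for 40 mm either side of its middle, its centre 25 mm above the clear lid; with the lid shut, 105 mm above the counter at case x = -101 mm, y = 0. Its axes are those of the case when the lid lies flat
- lid_slide (a joint): travel of the flat clear sliding lid (226 x 304 mm) along the case's +x, m: 0 = shut at its stop, over the well; 0.225 = fully open, over the deck behind. Sliding friction about 2 N; it stays where it is left
- lid_lift (a joint): lift of the lid's front about its rear runner, rad: 0 = flat on the rails, 0.13 = limit. The handle is 205 mm from this pivot (0.07 rad lifts it 14 mm). The 0.9 kg lid falls flat when let go. Catch: shut, a shoe under each front corner sits before an 8 mm brass bump on the rail (6 mm play); it passes the bumps, either way, only if lifted over 0.04 rad. From slide 0.03 on it may lie flat
- pocket_round_0 (a point): centre of the floor of a round pocket, 62 mm diameter, 14 mm deep, floor 8 mm above the counter, at case x -44, y 84 mm; only a round tin fits
- pocket_round_1 (a point): centre of the floor of a round pocket, 62 mm diameter, 14 mm deep, floor 8 mm above the counter, at case x -44, y -84 mm; only a round tin fits
- pocket_round_2 (a point): centre of the floor of a round pocket, 62 mm diameter, 14 mm deep, floor 8 mm above the counter, at case x 44, y 0 mm; only a round tin fits
- pocket_square_0 (a point): centre of the floor of a square pocket, 54 x 54 mm, sides along the case's axes, 14 mm deep, floor 8 mm above the counter, at case x -44, y 0 mm; only a square tin fits
- pocket_square_1 (a point): centre of the floor of a square pocket, 54 x 54 mm, sides along the case's axes, 14 mm deep, floor 8 mm above the counter, at case x 44, y 84 mm; only a square tin fits
- pocket_square_2 (a point): centre of the floor of a square pocket, 54 x 54 mm, sides along the case's axes, 14 mm deep, floor 8 mm above the counter, at case x 44, y -84 mm; only a square tin fits
- round_green_0: round biscuit tin, navy-blue body, pale metal lid, 58 mm diameter, 56 mm tall, about 0.13 kg, 26 mm green dot on its lid; origin at the centre of its underside, z up; starts standing in a pocket of the case
- square_green_0: square biscuit tin, cream body, pale metal lid, 50 x 50 mm, 56 mm tall, about 0.13 kg, 26 mm green dot on its lid; origin at the centre of its underside, z up, x and y square to its sides; starts standing in a pocket of the case
- round_green_1: round biscuit tin, navy-blue body, pale metal lid, 58 mm diameter, 56 mm tall, about 0.13 kg, 26 mm green dot on its lid; origin at the centre of its underside, z up; starts standing on the counter left of the case; may be absent
- round_green_2: round biscuit tin, navy-blue body, pale metal lid, 58 mm diameter, 56 mm tall, about 0.13 kg, 26 mm green dot on its lid; origin at the centre of its underside, z up; starts standing on the counter left of the case; may be absent
- square_green_1: square biscuit tin, cream body, pale metal lid, 50 x 50 mm, 56 mm tall, about 0.13 kg, 26 mm green dot on its lid; origin at the centre of its underside, z up, x and y square to its sides; starts standing on the counter left of the case; may be absent
- square_green_2: square biscuit tin, cream body, pale metal lid, 50 x 50 mm, 56 mm tall, about 0.13 kg, 26 mm green dot on its lid; origin at the centre of its underside, z up, x and y square to its sides; starts standing on the counter left of the case; may be absent
- round_red_0: round biscuit tin, navy-blue body, pale metal lid, 58 mm diameter, 56 mm tall, about 0.13 kg, 26 mm red dot on its lid; origin at the centre of its underside, z up; starts standing in a pocket of the case; may be absent
- round_red_1: round biscuit tin, navy-blue body, pale metal lid, 58 mm diameter, 56 mm tall, about 0.13 kg, 26 mm red dot on its lid; origin at the centre of its underside, z up; starts standing in a pocket of the case; may be absent
- square_red_0: square biscuit tin, cream body, pale metal lid, 50 x 50 mm, 56 mm tall, about 0.13 kg, 26 mm red dot on its lid; origin at the centre of its underside, z up, x and y square to its sides; starts standing in a pocket of the case; may be absent
- square_red_1: square biscuit tin, cream body, pale metal lid, 50 x 50 mm, 56 mm tall, about 0.13 kg, 26 mm red dot on its lid; origin at the centre of its underside, z up, x and y square to its sides; starts standing in a pocket of the case; may be absent
- returns_tray: dark wooden returns tray, 150 (own x) x 225 (own y) mm, rim 18 mm high, loose; starts right of the case with its own y roughly along world -x or +x; origin at the centre of its underside; the floor, about 7 to 9 mm up, is flat within +-55 mm in x and +-93 mm in y
- jam_jar: glass jam jar with a yellow lid, 62 mm diameter, 85 mm tall, bystander; origin under its centre
- price_stand: small black bent price stand, 47 x 88 x 58 mm, beyond the waiting tins, bystander; origin under its centre

How it is judged:
On the way, in this order (a step that is already met when the one before it is completed fails the run):
1. the lid's front is lifted clear of the catches while it is still shut (value of joint lid_lift above 0.04 rad and value of joint lid_slide below 0.02 m), for 0.05 s.
2. the lid is slid fully back (value of joint lid_slide above 0.205 m), for 0.2 s.
3. with the lid back, every green-dot tin is seated in a pocket of its shape and every red-dot tin stands in the returns tray ((distance between round_green_0 and pocket_round_0 below 0.006 m or distance between round_green_0 and pocket_round_1 below 0.006 m or distance between round_green_0 and pocket_round_2 below 0.006 m) and angle between each of round_green_0, square_green_0, round_green_1, round_green_2, square_green_1, square_green_2's own z axis and vertical below 0.08 rad and (distance between square_green_0 and pocket_square_0 below 0.006 m or distance between square_green_0 and pocket_square_1 below 0.006 m or distance between square_green_0 and pocket_square_2 below 0.006 m) and (distance between round_green_1 and pocket_round_0 below 0.006 m or distance between round_green_1 and pocket_round_1 below 0.006 m or distance between round_green_1 and pocket_round_2 below 0.006 m) and (distance between round_green_2 and pocket_round_0 below 0.006 m or distance between round_green_2 and pocket_round_1 below 0.006 m or distance between round_green_2 and pocket_round_2 below 0.006 m) and (distance between square_green_1 and pocket_square_0 below 0.006 m or distance between square_green_1 and pocket_square_1 below 0.006 m or distance between square_green_1 and pocket_square_2 below 0.006 m) and (distance between square_green_2 and pocket_square_0 below 0.006 m or distance between square_green_2 and pocket_square_1 below 0.006 m or distance between square_green_2 and pocket_square_2 below 0.006 m) and x of round_red_0 in the frame of returns_tray between -0.045 and 0.045 m and y of round_red_0 in the frame of returns_tray between -0.085 and 0.085 m and z of round_red_0 in the frame of returns_tray between 0 and 0.016 m and angle between each of round_red_0, round_red_1, square_red_0, square_red_1's own z axis and vertical below 0.15 rad and x of round_red_1 in the frame of returns_tray between -0.045 and 0.045 m and y of round_red_1 in the frame of returns_tray between -0.085 and 0.085 m and z of round_red_1 in the frame of returns_tray between 0 and 0.016 m and x of square_red_0 in the frame of returns_tray between -0.045 and 0.045 m and y of square_red_0 in the frame of returns_tray between -0.085 and 0.085 m and z of square_red_0 in the frame of returns_tray between 0 and 0.016 m and x of square_red_1 in the frame of returns_tray between -0.045 and 0.045 m and y of square_red_1 in the frame of returns_tray between -0.085 and 0.085 m and z of square_red_1 in the frame of returns_tray between 0 and 0.016 m and value of joint lid_slide above 0.15 m), for 0.2 s.
At the end, for the whole second after the job is handed in: Each green-dot tin is upright in a pocket of its shape (within 6 mm of the floor centre), each red-dot tin upright on the returns tray's floor (within 45 mm in x, 85 mm in y of its centre); the lid is within 10 mm of its stop and flat (under 0.012 rad); all at rest ((distance between round_green_0 and pocket_round_0 below 0.006 m or distance between round_green_0 and pocket_round_1 below 0.006 m or distance between round_green_0 and pocket_round_2 below 0.006 m) and angle between each of round_green_0, square_green_0, round_green_1, round_green_2, square_green_1, square_green_2's own z axis and vertical below 0.08 rad and (distance between square_green_0 and pocket_square_0 below 0.006 m or distance between square_green_0 and pocket_square_1 below 0.006 m or distance between square_green_0 and pocket_square_2 below 0.006 m) and (distance between round_green_1 and pocket_round_0 below 0.006 m or distance between round_green_1 and pocket_round_1 below 0.006 m or distance between round_green_1 and pocket_round_2 below 0.006 m) and (distance between round_green_2 and pocket_round_0 below 0.006 m or distance between round_green_2 and pocket_round_1 below 0.006 m or distance between round_green_2 and pocket_round_2 below 0.006 m) and (distance between square_green_1 and pocket_square_0 below 0.006 m or distance between square_green_1 and pocket_square_1 below 0.006 m or distance between square_green_1 and pocket_square_2 below 0.006 m) and (distance between square_green_2 and pocket_square_0 below 0.006 m or distance between square_green_2 and pocket_square_1 below 0.006 m or distance between square_green_2 and pocket_square_2 below 0.006 m) and x of round_red_0 in the frame of returns_tray between -0.045 and 0.045 m and y of round_red_0 in the frame of returns_tray between -0.085 and 0.085 m and z of round_red_0 in the frame of returns_tray between 0 and 0.016 m and angle between each of round_red_0, round_red_1, square_red_0, square_red_1's own z axis and vertical below 0.15 rad and x of round_red_1 in the frame of returns_tray between -0.045 and 0.045 m and y of round_red_1 in the frame of returns_tray between -0.085 and 0.085 m and z of round_red_1 in the frame of returns_tray between 0 and 0.016 m and x of square_red_0 in the frame of returns_tray between -0.045 and 0.045 m and y of square_red_0 in the frame of returns_tray between -0.085 and 0.085 m and z of square_red_0 in the frame of returns_tray between 0 and 0.016 m and x of square_red_1 in the frame of returns_tray between -0.045 and 0.045 m and y of square_red_1 in the frame of returns_tray between -0.085 and 0.085 m and z of square_red_1 in the frame of returns_tray between 0 and 0.016 m and linear speed of each of round_green_0, square_green_0, round_green_1, round_green_2, square_green_1, square_green_2, round_red_0, round_red_1, square_red_0, square_red_1 below 0.03 m/s and value of joint lid_slide below 0.01 m and value of joint lid_lift below 0.012 rad and velocity of joint lid_slide between -0.01 and 0.01 m/s); the robot touches nothing.
It fails at once if the jam jar is moved more than 3 cm or tipped over (distance of jam_jar from where it was at the start of the episode above 0.03 m or angle between jam_jar's own z axis and vertical above 0.5 rad).
It fails at once if the price stand is moved more than 3 cm or tipped over (distance of price_stand from where it was at the start of the episode above 0.03 m or angle between price_stand's own z axis and vertical above 0.5 rad).
Of round_red_0, round_red_1, square_red_0, square_red_1 only 2 to 3 are there at a start; the rules pass over those that are not, and their reading is None.
Of round_green_1, round_green_2, square_green_1, square_green_2 only 3 to 4 are there at a start; the rules pass over those that are not, and their reading is None.
At some moment in a run one of round_green_1, round_green_2, square_green_1, square_green_2, returns_tray may be knocked a few centimetres aside while the robot is not near it.
Once in a run the grip may slacken for a moment while it holds something.
It also fails if it takes over 208 s, if anything falls off the work surface, if the arm or the gripper's body presses on something with over 40 N, if the wrist force passes 120 N, or if a joint passes its speed limit or range.

## Working session

There is one attempt and no reset: what is moved stays moved. The work goes in short steps, Python scripts to look and compute and a tool call to move; the robot and the scene stay as the last step left them, time stands still between calls to the robot, and variables do not carry over. Pictures are saved under pics/ and viewed, and the job is handed in when it is done.

Besides the shell and the picture viewer there is one more tool, called after "Call:" by a JSON object that holds its "name" and its "arguments", one argument or row to a line. carry_out: Moves the arm, as the interface text tells. Its arguments: {"type":"object","properties":{"deltas":{"type":"array","items":{"type":"object","properties":{"claw":{"type":"number"},"linear":{"type":"array","items":{"type":"number"}},"angular":{"type":"array","items":{"type":"number"}}}}}},"required":["deltas"]}

```bash
mkdir -p pics; python3 - <<'E'
from rig import manip
import cv2
print(manip.state())
for n in("top","side"):
    print(n,manip.calibration(n))
    cv2.imwrite(f"pics/{n}0.png",manip.read_camera(n))
E
```

```text
{'clock': 0.0, 'q': array([-1.36300517e+00,  3.42721627e-01,  1.52501279e+00,  6.02658622e-06,
        1.27540011e+00, -1.46023471e-01]), 'qvel': array([-6.32858897e-04,  8.26623746e-05,  1.37805826e-04, -3.85280924e-04,
        2.26919619e-04, -4.62159217e-04]), 'effort': array([-5.51194335e-04, -4.33675253e+01, -2.46023047e+01, -2.43075492e-04,
        7.76994479e-03,  8.71336454e-06]), 'ee_pos': array([ 0.18182917, -0.49208188,  0.23062801]), 'ee_rot': array([[ 9.38058500e-01,  3.46476770e-01, -3.12445012e-04],
       [ 3.46476835e-01, -9.38057313e-01,  1.50989316e-03],
       [ 2.30051576e-04, -1.52462307e-03, -9.99998811e-01]]), 'contact_force': array([-0.17077735, -0.30929685, -0.20015898]), 'torque': array([-0.01648664,  0.00533447,  0.00685962]), 'width': 1.0035532163260974}
top {'fovy': 46.04942942015574, 'cx': 245.6060302065176, 'cy': 185.1280740680938, 'D': array([-0.14839189,  0.        ,  0.        ,  0.        ,  0.        ]), 'xyz': array([0.4995501 , 0.02210364, 1.37260486]), 'attitude': array([[ 0.01812074, -0.99789997,  0.06218754],
       [-0.99983161, -0.01826576, -0.00176434],
       [ 0.00289653, -0.0621451 , -0.99806292]])}
side {'fovy': 50.04671891745776, 'cx': 251.0383485805273, 'cy': 195.01595255336932, 'D': array([0.03966854, 0.        , 0.        , 0.        , 0.        ]), 'xyz': array([ 1.5392387 , -0.08924625,  1.26000972]), 'attitude': array([[ 0.13493881,  0.76136157, -0.63412938],
       [ 0.99066846, -0.11604823,  0.07147588],
       [-0.0191706 , -0.63785685, -0.76991631]])}
```

```bash
ls -la .
```

```text
total 12
drwxr-xr-x  3 agent agent 4096 Dec  6 21:43 .
drwxr-xr-x 23 root  root  4096 Dec  6 21:43 ..
drwxr-xr-x  2 agent agent 4096 Dec  6 21:43 pics
```

View pics/top0.png

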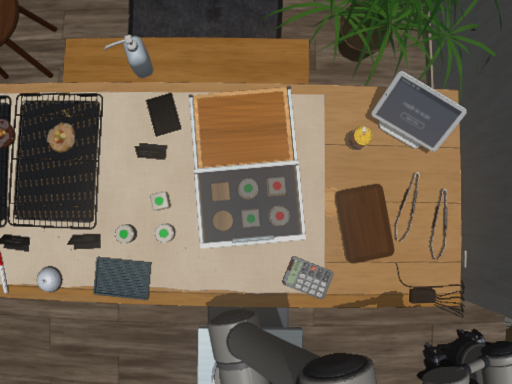

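View pics/side0.png

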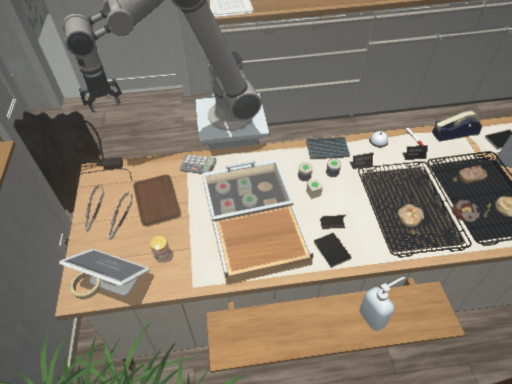

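```bash
cat > h.py <<'E'
from rig import manip
import cv2, numpy as np
def K(n):
    c=manip.calibration(n); f=192/np.tan(np.radians(c['fovy']/2))
    return np.array([[f,0,c['cx']],[0,f,c['cy']],[0,0,1.]]),c['D'],c['xyz'],c['attitude']
def px2w(n,uv,z):
    k,D,t,R=K(n)
    p=cv2.undistortPoints(np.array(uv,float).reshape(-1,1,2),k,D).reshape(-1,2)
    d=np.c_[p,np.ones(len(p))]@R.T
    s=(np.broadcast_to(z,len(p))-t[2])/d[:,2]
    return t+d*s[:,None]
def w2px(n,P):
    k,D,t,R=K(n)
    return cv2.projectPoints(np.array(P,float).reshape(-1,1,3),cv2.Rodrigues(R.T)[0],-R.T@t,k,D)[0].reshape(-1,2)
def snap(n,name): 
    im=manip.read_camera(n); cv2.imwrite(f"pics/{name}.png",im); return im
def crop(im,x0,y0,x1,y1,s,name):
    c=cv2.resize(im[y0:y1,x0:x1],None,fx=s,fy=s,interpolation=cv2.INTER_CUBIC)
    for i in range(x0-x0%10+10,x1,10): cv2.putText(c,str(i),((i-x0)*s,8),0,.3,(255,0,255),1); cv2.line(c,((i-x0)*s,10),((i-x0)*s,14),(255,0,255),1)
    for i in range(y0-y0%10+10,y1,10): cv2.putText(c,str(i),(0,(i-y0)*s),0,.3,(255,0,255),1); cv2.line(c,(20,(i-y0)*s),(24,(i-y0)*s),(255,0,255),1)
    cv2.imwrite(f"pics/{name}.png",c)
def st():
    s=manip.state(); R=s['ee_rot']
    print('t %.2f'%s['clock'],'pos',s['ee_pos'].round(4),'F',s['contact_force'].round(1),'T',s['torque'].round(2),'w %.3f'%s['width']); print(R.round(3).tolist()); return s
def dots(n,im):
    hsv=cv2.cvtColor(im,cv2.COLOR_BGR2HSV); out=[]
    for nm,m in(("g",cv2.inRange(hsv,(45,110,60),(85,255,255))),("r",cv2.inRange(hsv,(0,110,90),(8,255,255))|cv2.inRange(hsv,(172,110,90),(180,255,255)))):
        k,l,s,c=cv2.connectedComponentsWithStats(m)
        for i in range(1,k):
            if s[i,4]>25: out.append((nm,s[i,4],c[i]))
    return out
E
python3 - <<'E'
from h import *
im=cv2.imread("pics/top0.png")
crop(im,185,80,315,255,4,"c1"); crop(im,105,180,185,260,7,"c2"); crop(im,325,115,405,270,4,"c3")
for n in("top","side"):
  for a,b,c in dots(n,cv2.imread(f"pics/{n}0.png")): print(n,a,b,c.round(1),px2w(n,c,.056).round(3),px2w(n,c,.064).round(3))
E
```

```text
top g 4476 [397.1  26.7] [[ 1.084 -0.442  0.056]] [[ 1.08  -0.439  0.064]]
top g 30 [346.    1.6] [[ 1.158 -0.282  0.056]] [[ 1.154 -0.28   0.064]]
top g 50 [158.5 200.4] [[0.532 0.274 0.056]] [[0.532 0.273 0.064]]
top g 48 [163.2 232.9] [[0.437 0.258 0.056]] [[0.438 0.256 0.064]]
top g 50 [123.2 233.5] [[0.433 0.376 0.056]] [[0.433 0.374 0.064]]
top r 50 [276.6 185.4] [[ 0.582 -0.071  0.056]] [[ 0.582 -0.07   0.064]]
top r 52 [279.5 215.5] [[ 0.495 -0.081  0.056]] [[ 0.495 -0.08   0.064]]
```

View pics/c1.png

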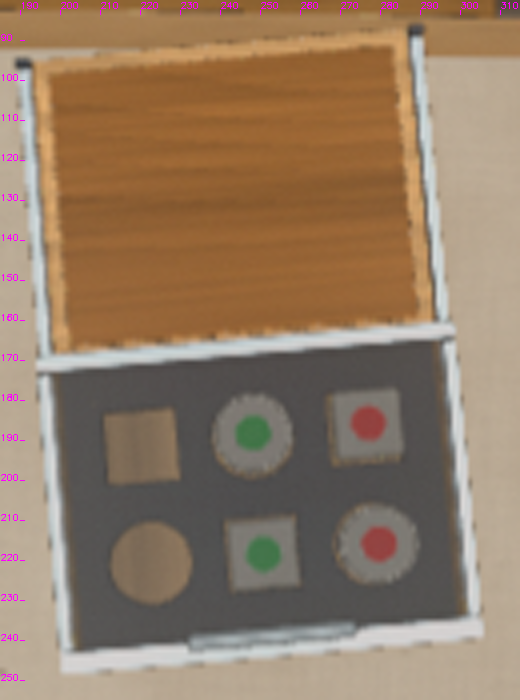

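View pics/c2.png

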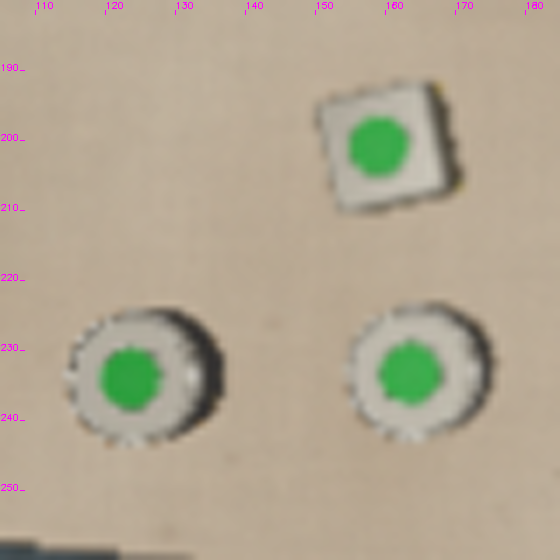

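View pics/c3.png

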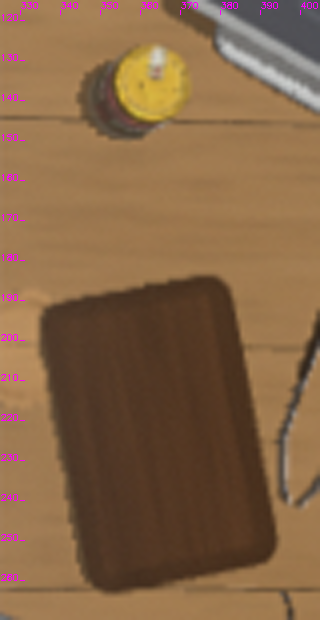

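```bash
cat > pose.py <<'E'
from h import *
from scipy.optimize import least_squares
def fit(obs):
    # obs: (cam,u,v,[x,y,z] case)
    def f(p):
        c,s=np.cos(p[2]),np.sin(p[2]); r=[]
        for n,u,v,P in obs:
            W=[p[0]+c*P[0]-s*P[1],p[1]+s*P[0]+c*P[1],P[2]]
            r+=list(w2px(n,[W])[0]-[u,v])
        return np.array(r)
    o=least_squares(f,[.53,.0,0]); return o.x,f(o.x).reshape(-1,2)
E
python3 - <<'E'
from pose import *
im=cv2.imread("pics/top0.png");hsv=cv2.cvtColor(im,cv2.COLOR_BGR2HSV)
m=cv2.inRange(hsv,(45,80,40),(85,255,255))|cv2.inRange(hsv,(0,110,80),(5,255,255))|cv2.inRange(hsv,(172,110,80),(180,255,255))
m[:180]=0;m[230:]=0
k,l,s,c=cv2.connectedComponentsWithStats(m)
for i in range(1,k):
  if s[i,4]>20: print(s[i,4],c[i].round(2))
obs=[("top",222.4,220.1,(-.044,.084,.015)),("top",220.2,191.0,(.044,.084,.015)),
("top",276.6,185.4,(.044,-.084,.064)),("top",279.5,215.5,(-.044,-.084,.064)),
("top",248,187.8,(.044,0,.064)),("top",250.4,218.0,(-.044,0,.064)),
("top",196.0,95.9-.4,(.335,.14,.062)),("top",282.5,89.5,(.335,-.14,.062))]
p,r=fit(obs);print(p,np.degrees(p[2]));print(r.round(2))
p,r=fit(obs[:6]);print(p,np.degrees(p[2]));print(r.round(2))
def W(P):
    c,s=np.cos(p[2]),np.sin(p[2]); return [p[0]+c*P[0]-s*P[1],p[1]+s*P[0]+c*P[1],P[2]]
print('handle',W((-.101,0,.105)),w2px("top",[W((-.101,0,.105)),W((-.101,.04,.105)),W((-.101,-.04,.105))]),w2px("side",[W((-.101,0,.105))]))
i2=cv2.imread("pics/side0.png")
for P in[(-.118,.152,.06),(-.118,-.152,.06),(.335,.152,.062),(.335,-.152,.062),(-.101,.04,.105),(-.101,-.04,.105),(-.044,.084,.022),(.044,.084,.022),(.044,-.084,.064),(-.044,-.084,.064),(.044,0,.064),(-.044,0,.064)]:
    for n,q in(("top",im),("side",i2)):
        u=w2px(n,[W(P)])[0]; cv2.circle(q,tuple(int(round(x*16)) for x in u),12,(255,0,255),-1,shift=4)
crop(im,185,80,315,255,4,"c1b"); crop(i2,190,150,315,285,5,"c1s")
E
```

```text
50 [276.6 185.4]
51 [247.76 187.76]
54 [158.61 200.39]
52 [279.5 215.5]
46 [250.39 218.  ]
[0.52830115 0.00844903 0.10379029] 5.946745662359516
[[-0.03  0.65]
 [-0.25  0.55]
 [ 0.1   0.41]
 [-0.1   0.54]
 [-0.11  0.47]
 [ 0.1   0.55]
 [-3.58 -0.77]
 [ 3.88 -2.62]]
[0.5298543  0.00833798 0.10143259] 5.811659312613873
[[-0.02  0.07]
 [-0.18 -0.03]
 [ 0.19 -0.06]
 [-0.08  0.07]
 [-0.03 -0.06]
 [ 0.11  0.02]]
handle [np.float64(0.42937343009721185), np.float64(-0.0018891538065145836), 0.105] [[252.41600121 238.49205218]
 [238.16194246 239.68577746]
 [266.6593647  237.28308485]] [[240.47091712 164.55451879]]
```

View pics/c1b.png

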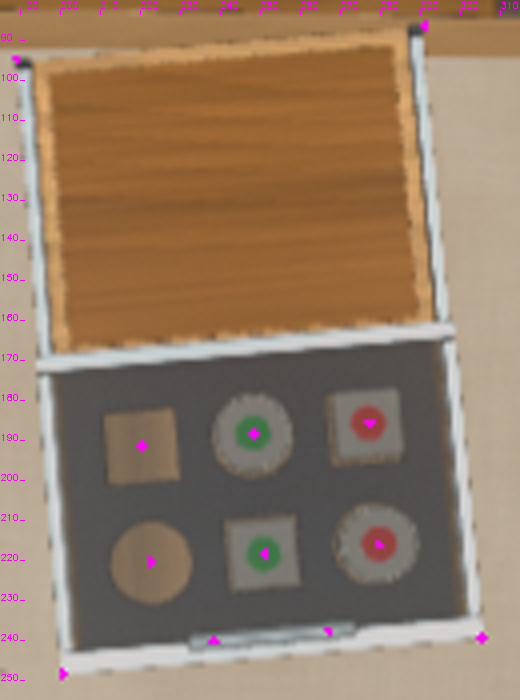

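View pics/c1s.png

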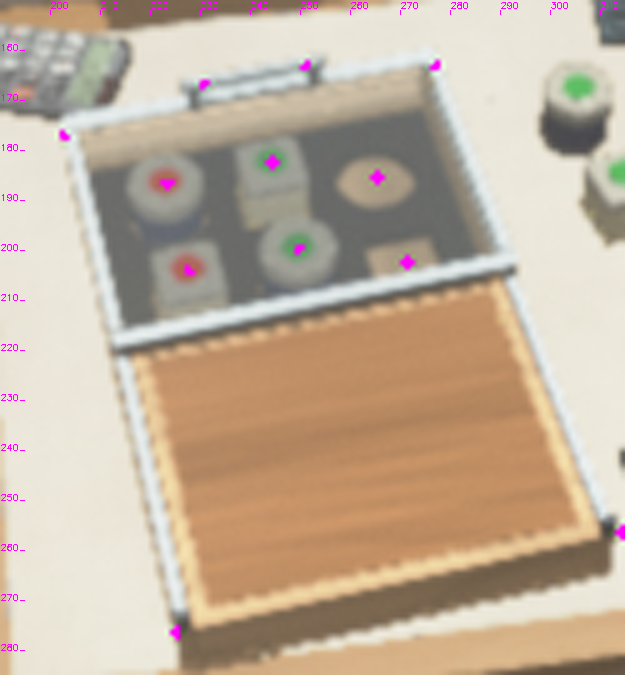

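```bash
cat > plan.py <<'E'
from h import *
import json,sys
C=(0.5299,0.0083,0.1014)
def cw(x,y):
    c,s=np.cos(C[2]),np.sin(C[2]); return np.array([C[0]+c*x-s*y,C[1]+s*x+c*y])
def wc(X,Y):
    c,s=np.cos(C[2]),np.sin(C[2]); a,b=X-C[0],Y-C[1]; return np.array([c*a+s*b,-s*a+c*b])
def Rd(yaw):
    a=np.radians(yaw); return np.array([[np.cos(a),np.sin(a),0],[np.sin(a),-np.cos(a),0],[0,0,-1.]])
from scipy.spatial.transform import Rotation as Ro
def info():
    s=st(); R=s['ee_rot']; print('case xy mm',(wc(*s['ee_pos'][:2])*1000).round(1),'z %.1f'%(s['ee_pos'][2]*1000),'yaw %.2f tilt %.2f'%(np.degrees(np.arctan2(R[1,0],R[0,0])),np.degrees(np.arccos(min(1,-R[2,2])))), 'q6 %.2f'%s['q'][5]); return s
def plan(P,yaw=None,claw=.0854,vmax=.055,wmax=10):
    s=info(); p=s['ee_pos'].copy(); R=s['ee_rot'].copy()
    if yaw is None: yaw=np.degrees(np.arctan2(R[1,0],R[0,0]))
    T=Rd(yaw); w=Ro.from_matrix(R.T@T).as_rotvec()
    n=max(1,int(np.ceil(max(np.linalg.norm(P-p)/vmax,np.degrees(np.linalg.norm(w))/wmax))))
    p0,R0=p.copy(),R.copy(); rows=[]
    for i in range(1,n+1):
        tp=p0+(P-p0)*i/n; tR=R0@Ro.from_rotvec(w*i/n).as_matrix()
        l=(R.T@(tp-p)).round(3); a=np.degrees(Ro.from_matrix(R.T@tR).as_rotvec()).round(1)
        p=p+R@l; R=R@Ro.from_rotvec(np.radians(a)).as_matrix()
        rows.append({"claw":claw,"linear":l.tolist(),"angular":a.tolist()})
    for i in range(0,n,5): print(json.dumps(rows[i:i+5]))
E
python3 - <<'E'
from plan import *
plan(np.array([*cw(-.101,0),.17]),95.8,.05)
for a,b in [(158.6,200.4),(163.2,232.9),(123.2,233.5)]: print(px2w("top",[(a,b)],.056).round(4),wc(*px2w("top",[(a,b)],.056)[0,:2]).round(4))
# tray
print(px2w("top",[(335,192.5),(381,184),(393,253),(348,262)],.018).round(3))
# square corners
print(px2w("top",[(150,194.5),(166,191.5),(169,206.5),(153,210)],.056).round(3))
E
```

```text
t 0.10 pos [ 0.1819 -0.4921  0.2307] F [-0.1 -0.1 -0.3] T [-0.02  0.01 -0.02] w 0.998
[[0.938, 0.346, -0.0], [0.346, -0.938, 0.001], [0.0, -0.001, -1.0]]
case xy mm [-396.9 -462.6] z 230.7 yaw 20.27 tilt 0.08 q6 -0.15
[{"claw": 0.05, "linear": [0.037, -0.034, 0.006], "angular": [-0.0, -0.0, -6.9]}, {"claw": 0.05, "linear": [0.04, -0.029, 0.005], "angular": [-0.0, -0.0, -6.8]}, {"claw": 0.05, "linear": [0.044, -0.025, 0.006], "angular": [-0.0, -0.0, -6.9]}, {"claw": 0.05, "linear": [0.046, -0.019, 0.005], "angular": [-0.0, -0.0, -6.9]}, {"claw": 0.05, "linear": [0.048, -0.013, 0.006], "angular": [-0.0, -0.0, -6.8]}]
[{"claw": 0.05, "linear": [0.049, -0.008, 0.005], "angular": [-0.0, -0.0, -6.9]}, {"claw": 0.05, "linear": [0.05, -0.001, 0.006], "angular": [-0.0, -0.0, -6.9]}, {"claw": 0.05, "linear": [0.05, 0.004, 0.006], "angular": [-0.0, -0.1, -6.8]}, {"claw": 0.05, "linear": [0.049, 0.011, 0.005], "angular": [-0.0, 0.0, -6.9]}, {"claw": 0.05, "linear": [0.047, 0.016, 0.006], "angular": [-0.0, 0.0, -6.9]}]
[{"claw": 0.05, "linear": [0.045, 0.021, 0.005], "angular": [-0.0, 0.0, -6.8]}]
[[0.5321 0.2738 0.056 ]] [0.0291 0.2639]
[[0.4375 0.2577 0.056 ]] [-0.0667  0.2575]
[[0.4327 0.3765 0.056 ]] [-0.0594  0.3762]
[[ 0.567 -0.251  0.018]
 [ 0.595 -0.393  0.018]
 [ 0.386 -0.432  0.018]
 [ 0.358 -0.293  0.018]]
[[0.549 0.3   0.056]
 [0.559 0.253 0.056]
 [0.515 0.243 0.056]
 [0.504 0.29  0.056]]
```

Call:
{"name": "carry_out", "arguments": {
  "deltas": [
    {"claw":0.05,"linear":[0.037,-0.034,0.006],"angular":[0,0,-6.9]},
    {"claw":0.05,"linear":[0.04,-0.029,0.005],"angular":[0,0,-6.8]},
    {"claw":0.05,"linear":[0.044,-0.025,0.006],"angular":[0,0,-6.9]},
    {"claw":0.05,"linear":[0.046,-0.019,0.005],"angular":[0,0,-6.9]},
    {"claw":0.05,"linear":[0.048,-0.013,0.006],"angular":[0,0,-6.8]}
  ]
}}

```text
clock: 0.72
ee_pos: [0.2951, -0.2681, 0.203]
ee_rot: [[0.577, 0.817, 0.0], [0.817, -0.577, 0.0], [0.0, 0.0, -1.0]]
contact_force: [0.8, 0.9, -0.2]
width: 0.583
```

Call:
{"name": "carry_out", "arguments": {
  "deltas": [
    {"claw":0.05,"linear":[0.049,-0.008,0.005],"angular":[0,0,-6.9]},
    {"claw":0.05,"linear":[0.05,-0.001,0.006],"angular":[0,0,-6.9]},
    {"claw":0.05,"linear":[0.05,0.004,0.006],"angular":[0,0,-6.8]},
    {"claw":0.05,"linear":[0.049,0.011,0.005],"angular":[0,0,-6.9]},
    {"claw":0.05,"linear":[0.047,0.016,0.006],"angular":[0,0,-6.9]}
  ]
}}

```text
clock: 1.35
ee_pos: [0.4077, -0.0452, 0.1751]
ee_rot: [[0.014, 1.0, 0.0], [1.0, -0.014, -0.0], [-0.0, 0.0, -1.0]]
contact_force: [0.1, -0.7, -0.8]
width: 0.584
```

Call:
{"name": "carry_out", "arguments": {
  "deltas": [
    {"claw":0.05,"linear":[0.045,0.021,0.005],"angular":[0,0,-6.8]},
    {"claw":0.05,"linear":[0,0,0],"angular":[0,0,0]}
  ]
}}

```text
clock: 1.6
ee_pos: [0.4294, 0.0005, 0.1696]
ee_rot: [[-0.106, 0.994, -0.001], [0.994, 0.106, 0.001], [0.001, -0.001, -1.0]]
contact_force: [0.3, -0.3, -0.1]
width: 0.587
```

```bash
python3 -c "
from plan import *
plan(np.array([*cw(-.101,0),.086]),95.8,.05)"
```

```text
t 1.60 pos [0.4294 0.0005 0.1696] F [ 0.3 -0.3 -0.1] T [-0.06 -0.04  0.02] w 0.587
[[-0.106, 0.994, -0.001], [0.994, 0.106, 0.001], [0.001, -0.001, -1.0]]
case xy mm [-100.8    2.4] z 169.6 yaw 96.10 tilt 0.07 q6 -0.28
[{"claw": 0.05, "linear": [-0.001, -0.0, 0.042], "angular": [-0.0, -0.0, 0.1]}, {"claw": 0.05, "linear": [-0.001, -0.0, 0.042], "angular": [-0.1, -0.0, 0.2]}]
```

Call:
{"name": "carry_out", "arguments": {
  "deltas": [
    {"claw":0.05,"linear":[-0.001,0,0.042],"angular":[0,0,0.1]},
    {"claw":0.05,"linear":[-0.001,0,0.03],"angular":[0,0,0.2]},
    {"claw":0.05,"linear":[0,0,0.01],"angular":[0,0,0]},
    {"claw":0.03,"linear":[0,0,0],"angular":[0,0,0]},
    {"claw":0.0,"linear":[0,0,0],"angular":[0,0,0]}
  ]
}}

```text
clock: 2.22
ee_pos: [0.43, -0.0046, 0.0893]
ee_rot: [[-0.095, 0.995, 0.002], [0.995, 0.095, -0.0], [-0.001, 0.002, -1.0]]
contact_force: [-0.0, -0.3, -0.6]
width: 0.168
```

Call:
{"name": "carry_out", "arguments": {
  "deltas": [
    {"claw":0.0,"linear":[0,0,0],"angular":[0,0,0]},
    {"claw":0.0,"linear":[0,0,0],"angular":[0,0,0]}
  ]
}}

```text
clock: 2.48
ee_pos: [0.4304, -0.0044, 0.0893]
ee_rot: [[-0.096, 0.995, 0.003], [0.995, 0.096, -0.001], [-0.001, 0.003, -1.0]]
contact_force: [1.7, -0.1, 4.5]
width: 0.113
```

Call:
{"name": "carry_out", "arguments": {
  "deltas": [
    {"claw":0.0,"linear":[0,0,-0.006],"angular":[0,0,0]},
    {"claw":0.0,"linear":[0,0,-0.006],"angular":[0,0,0]},
    {"claw":0.0,"linear":[0,0,-0.005],"angular":[0,0,0]},
    {"claw":0.0,"linear":[0,0,0],"angular":[0,0,0]},
    {"claw":0.0,"linear":[0,0,0],"angular":[0,0,0]}
  ]
}}

```text
clock: 3.1
ee_pos: [0.4336, -0.0042, 0.1059]
ee_rot: [[-0.095, 0.995, 0.009], [0.995, 0.095, -0.0], [-0.001, 0.009, -1.0]]
contact_force: [18.2, 2.5, -12.7]
width: 0.115
```

```bash
python3 -c "
from plan import *
info()
im=snap('side','s1'); crop(im,180,90,320,230,5,'s1c')"
```

```text
t 3.10 pos [ 0.4336 -0.0042  0.1059] F [ 18.2   2.5 -12.7] T [ 0.44 -2.31  0.15] w 0.115
[[-0.095, 0.995, 0.009], [0.995, 0.095, -0.0], [-0.001, 0.009, -1.0]]
case xy mm [-97.1  -2.7] z 105.9 yaw 95.44 tilt 0.54 q6 -0.28
```

View pics/s1c.png

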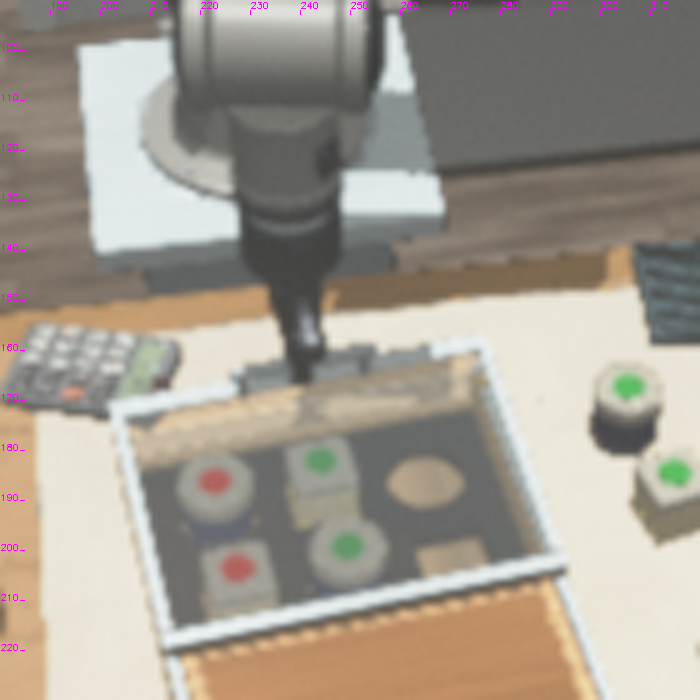

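Call:
{"name": "carry_out", "arguments": {
  "deltas": [
    {"claw":0.0,"linear":[0,0.01,0],"angular":[0,0,0]},
    {"claw":0.0,"linear":[0,0.02,0],"angular":[0,0,0]},
    {"claw":0.0,"linear":[0,0.025,0],"angular":[0,0,0]},
    {"claw":0.0,"linear":[0,0.025,0],"angular":[0,0,0]},
    {"claw":0.0,"linear":[0,0.025,0.002],"angular":[0,0,0]}
  ]
}}

```text
clock: 3.78
ee_pos: [0.5318, 0.0061, 0.1017]
ee_rot: [[-0.096, 0.995, -0.007], [0.995, 0.096, 0.0], [0.001, -0.007, -1.0]]
contact_force: [-2.9, -1.7, -6.5]
width: 0.115
```

Call:
{"name": "carry_out", "arguments": {
  "deltas": [
    {"claw":0.0,"linear":[0,0.025,0.003],"angular":[0,0,0]},
    {"claw":0.0,"linear":[0,0.025,0.004],"angular":[0,0,0]},
    {"claw":0.0,"linear":[0,0.025,0.003],"angular":[0,0,0]},
    {"claw":0.0,"linear":[0,0.02,0.003],"angular":[0,0,0]},
    {"claw":0.0,"linear":[0,0.015,0],"angular":[0,0,0]}
  ]
}}

```text
clock: 4.4
ee_pos: [0.6426, 0.0174, 0.0896]
ee_rot: [[-0.096, 0.995, -0.004], [0.995, 0.096, 0.001], [0.002, -0.004, -1.0]]
contact_force: [-3.7, 2.9, -0.3]
width: 0.113
```

```bash
python3 -c "
from plan import *
info()"
```

```text
t 4.40 pos [0.6426 0.0174 0.0896] F [-3.7  2.9 -0.3] T [0.34 0.49 0.07] w 0.113
[[-0.096, 0.995, -0.004], [0.995, 0.096, 0.001], [0.002, -0.004, -1.0]]
case xy mm [113.   -2.3] z 89.6 yaw 95.49 tilt 0.23 q6 -0.19
```

Call:
{"name": "carry_out", "arguments": {
  "deltas": [
    {"claw":0.0,"linear":[0,0.006,0],"angular":[0,0,0]},
    {"claw":0.0,"linear":[0,0.006,0],"angular":[0,0,0]},
    {"claw":0.0,"linear":[0,0.003,0],"angular":[0,0,0]},
    {"claw":0.0,"linear":[0,0,0],"angular":[0,0,0]}
  ]
}}

```text
clock: 4.9
ee_pos: [0.6544, 0.0185, 0.0895]
ee_rot: [[-0.096, 0.995, -0.009], [0.995, 0.096, 0.001], [0.002, -0.009, -1.0]]
contact_force: [-11.8, 3.6, 3.4]
width: 0.114
```

```bash
python3 -c "
from plan import *
info()"
```

```text
t 4.90 pos [0.6544 0.0185 0.0895] F [-11.8   3.6   3.4] T [0.51 1.91 0.12] w 0.114
[[-0.096, 0.995, -0.009], [0.995, 0.096, 0.001], [0.002, -0.009, -1.0]]
case xy mm [124.9  -2.4] z 89.5 yaw 95.50 tilt 0.54 q6 -0.18
```

Call:
{"name": "carry_out", "arguments": {
  "deltas": [
    {"claw":0.03,"linear":[0,-0.002,0],"angular":[0,0,0]},
    {"claw":0.05,"linear":[0,0,0],"angular":[0,0,0]},
    {"claw":0.068,"linear":[0,0,-0.05],"angular":[0,0,0]},
    {"claw":0.068,"linear":[0,0,-0.05],"angular":[0,0,0]}
  ]
}}

```text
clock: 5.4
ee_pos: [0.6563, 0.0172, 0.1913]
ee_rot: [[-0.095, 0.995, -0.0], [0.995, 0.095, -0.0], [-0.0, -0.0, -1.0]]
contact_force: [0.9, 0.3, 0.3]
width: 0.796
```

```bash
python3 -c "
from plan import *
plan(np.array([*cw(.044,-.084),.16]),95.8,.064)
im=snap('top','t2'); crop(im,105,80,405,270,2,'t2c')
for d in dots('top',im): print(d)"
```

```text
t 5.40 pos [0.6563 0.0172 0.1913] F [0.9 0.3 0.3] T [ 0.06  0.   -0.01] w 0.796
[[-0.095, 0.995, -0.0], [0.995, 0.095, -0.0], [-0.0, -0.0, -1.0]]
case xy mm [126.6  -4. ] z 191.3 yaw 95.44 tilt 0.02 q6 -0.19
[{"claw": 0.064, "linear": [-0.027, -0.027, 0.01], "angular": [-0.0, 0.0, -0.1]}, {"claw": 0.064, "linear": [-0.027, -0.028, 0.011], "angular": [-0.0, 0.0, -0.1]}, {"claw": 0.064, "linear": [-0.026, -0.027, 0.01], "angular": [-0.0, 0.0, -0.2]}]
('g', np.int32(4490), array([396.97082405,  26.78084633]))
('g', np.int32(30), array([346.03333333,   1.6       ]))
('g', np.int32(51), array([247.92156863, 187.74509804]))
('g', np.int32(50), array([158.46, 200.4 ]))
('g', np.int32(48), array([163.16666667, 232.9375    ]))
('g', np.int32(50), array([123.22, 233.54]))
('r', np.int32(31), array([278.09677419, 185.5483871 ]))
('r', np.int32(55), array([279.30909091, 215.47272727]))
```

View pics/t2c.png

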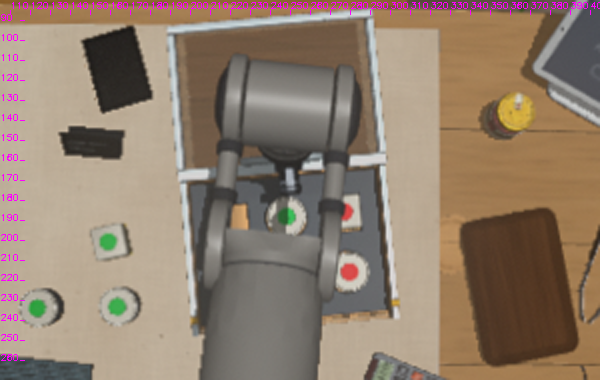

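Call:
{"name": "carry_out", "arguments": {
  "deltas": [
    {"claw":0.064,"linear":[-0.027,-0.027,0.01],"angular":[0,0,-0.1]},
    {"claw":0.064,"linear":[-0.027,-0.028,0.011],"angular":[0,0,-0.1]},
    {"claw":0.064,"linear":[-0.026,-0.027,0.01],"angular":[0,0,-0.2]},
    {"claw":0.064,"linear":[0,0,0.04],"angular":[0,0,0]},
    {"claw":0.064,"linear":[0,0,0.03],"angular":[0,0,0]}
  ]
}}

```text
clock: 6.08
ee_pos: [0.5823, -0.071, 0.0886]
ee_rot: [[-0.101, 0.995, 0.001], [0.995, 0.101, -0.001], [-0.001, 0.001, -1.0]]
contact_force: [0.2, 0.8, 0.1]
width: 0.75
```

```bash
python3 -c "
from plan import *
plan(np.array([*cw(.044,-.084),.030]),95.8,.064,.03)
im=snap('side','s2'); crop(im,160,130,300,250,5,'s2c')"
```

```text
t 6.08 pos [ 0.5823 -0.071   0.0886] F [0.2 0.8 0.1] T [-0.01 -0.03 -0.01] w 0.750
[[-0.101, 0.995, 0.001], [0.995, 0.101, -0.001], [-0.001, 0.001, -1.0]]
case xy mm [ 44.1 -84.2] z 88.6 yaw 95.79 tilt 0.08 q6 -0.35
[{"claw": 0.064, "linear": [0.0, -0.0, 0.029], "angular": [0.0, 0.0, -0.0]}, {"claw": 0.064, "linear": [0.0, -0.0, 0.03], "angular": [0.1, 0.0, -0.0]}]
```

View pics/s2c.png

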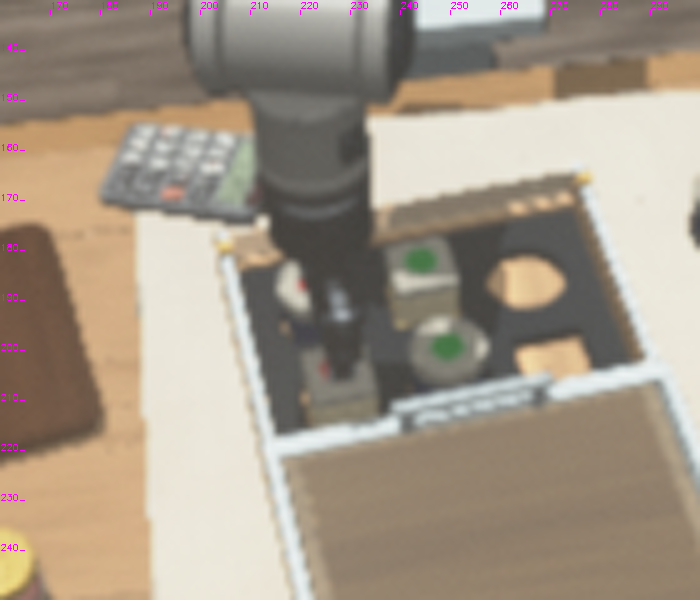

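Gripper is above the red square tin (dot at about 223,204), lid lies over the deck, handle at about (255,208). Descend and grip.

Call:
{"name": "carry_out", "arguments": {
  "deltas": [
    {"claw":0.064,"linear":[0,0,0.029],"angular":[0,0,0]},
    {"claw":0.064,"linear":[0,0,0.028],"angular":[0,0,0]},
    {"claw":0.05,"linear":[0,0,0],"angular":[0,0,0]},
    {"claw":0.03,"linear":[0,0,0],"angular":[0,0,0]},
    {"claw":0.0,"linear":[0,0,0],"angular":[0,0,0]}
  ]
}}

```text
clock: 6.75
ee_pos: [0.5832, -0.0702, 0.0337]
ee_rot: [[-0.102, 0.995, 0.002], [0.995, 0.102, -0.001], [-0.001, 0.002, -1.0]]
contact_force: [-0.3, 0.4, -0.2]
width: 0.576
```

Call:
{"name": "carry_out", "arguments": {
  "deltas": [
    {"claw":0.0,"linear":[0,0,0],"angular":[0,0,0]}
  ]
}}

```text
clock: 6.88
ee_pos: [0.5828, -0.0701, 0.0332]
ee_rot: [[-0.102, 0.995, 0.002], [0.995, 0.102, -0.001], [-0.001, 0.001, -1.0]]
contact_force: [-0.2, 0.2, -1.0]
width: 0.57
```

```bash
python3 -c "
from plan import *
info()"
```

```text
t 6.88 pos [ 0.5828 -0.0701  0.0332] F [-0.2  0.2 -1. ] T [ 0.01  0.04 -0.03] w 0.570
[[-0.102, 0.995, 0.002], [0.995, 0.102, -0.001], [-0.001, 0.001, -1.0]]
case xy mm [ 44.7 -83.4] z 33.2 yaw 95.87 tilt 0.09 q6 -0.35
```

Call:
{"name": "carry_out", "arguments": {
  "deltas": [
    {"claw":0.0,"linear":[0,0,-0.01],"angular":[0,0,0]},
    {"claw":0.0,"linear":[0,0,-0.03],"angular":[0,0,0]},
    {"claw":0.0,"linear":[0,0,-0.03],"angular":[0,0,0]},
    {"claw":0.0,"linear":[0,0,-0.03],"angular":[0,0,0]},
    {"claw":0.0,"linear":[0,0,0],"angular":[0,0,0]}
  ]
}}

```text
clock: 7.5
ee_pos: [0.584, -0.0704, 0.1355]
ee_rot: [[-0.102, 0.995, 0.006], [0.995, 0.102, -0.002], [-0.002, 0.006, -1.0]]
contact_force: [0.0, -0.5, -2.2]
width: 0.576
```

```bash
python3 -c "
from plan import *
plan(np.array([.518,-.334,.11]),100.5,0.)
im=snap('top','t3'); crop(im,325,115,405,270,4,'t3c')"
```

```text
t 7.50 pos [ 0.584  -0.0704  0.1355] F [ 0.  -0.5 -2.2] T [-0.03 -0.08  0.03] w 0.576
[[-0.102, 0.995, 0.006], [0.995, 0.102, -0.002], [-0.002, 0.006, -1.0]]
case xy mm [ 45.8 -83.7] z 135.5 yaw 95.88 tilt 0.36 q6 -0.35
[{"claw": 0.0, "linear": [-0.051, -0.019, 0.005], "angular": [0.1, 0.0, -0.9]}, {"claw": 0.0, "linear": [-0.051, -0.019, 0.005], "angular": [0.0, 0.1, -0.9]}, {"claw": 0.0, "linear": [-0.05, -0.02, 0.005], "angular": [0.1, -0.0, -1.0]}, {"claw": 0.0, "linear": [-0.051, -0.021, 0.005], "angular": [0.1, 0.0, -0.9]}, {"claw": 0.0, "linear": [-0.049, -0.022, 0.005], "angular": [0.0, 0.0, -0.9]}]
```

View pics/t3c.png

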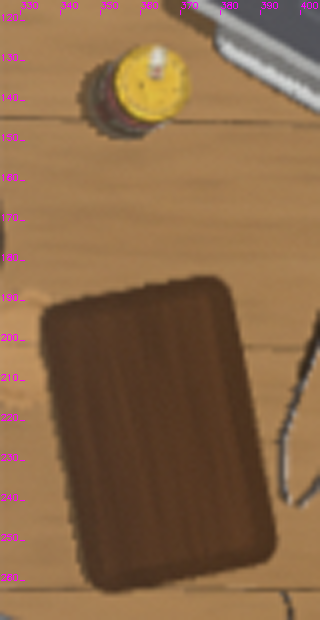

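Tray unmoved (corners about 335,192 / 381,184 / 393,253 / 348,262). Carry over.

Call:
{"name": "carry_out", "arguments": {
  "deltas": [
    {"claw":0.0,"linear":[-0.051,-0.019,0.005],"angular":[0,0,-0.9]},
    {"claw":0.0,"linear":[-0.051,-0.019,0.005],"angular":[0,0,-0.9]},
    {"claw":0.0,"linear":[-0.05,-0.02,0.005],"angular":[0,0,-1.0]},
    {"claw":0.0,"linear":[-0.051,-0.021,0.005],"angular":[0,0,-0.9]},
    {"claw":0.0,"linear":[-0.049,-0.022,0.005],"angular":[0,0,-0.9]}
  ]
}}

```text
clock: 8.18
ee_pos: [0.5148, -0.3345, 0.1056]
ee_rot: [[-0.182, 0.983, -0.002], [0.983, 0.182, 0.002], [0.002, -0.002, -1.0]]
contact_force: [0.7, -0.4, -2.4]
width: 0.575
```

Call:
{"name": "carry_out", "arguments": {
  "deltas": [
    {"claw":0.0,"linear":[0,0,0.03],"angular":[0,0,0]},
    {"claw":0.0,"linear":[0,0,0.025],"angular":[0,0,0]}
  ]
}}

```text
clock: 8.43
ee_pos: [0.5146, -0.3335, 0.0498]
ee_rot: [[-0.18, 0.984, -0.002], [0.984, 0.18, 0.002], [0.002, -0.002, -1.0]]
contact_force: [1.1, 0.5, -1.2]
width: 0.579
```

```bash
python3 -c "
from plan import *
plan(np.array([.518,-.334,.034]),100.5,0.)
im=snap('side','s4'); crop(im,90,120,230,240,5,'s4c')"
```

```text
t 8.43 pos [ 0.5146 -0.3335  0.0498] F [ 1.1  0.5 -1.2] T [ 0.   -0.03  0.02] w 0.579
[[-0.18, 0.984, -0.002], [0.984, 0.18, 0.002], [0.002, -0.002, -1.0]]
case xy mm [ -49.9 -338.5] z 49.8 yaw 100.36 tilt 0.18 q6 -0.88
[{"claw": 0.0, "linear": [-0.001, 0.003, 0.016], "angular": [-0.1, -0.1, -0.1]}]
```

View pics/s4c.png

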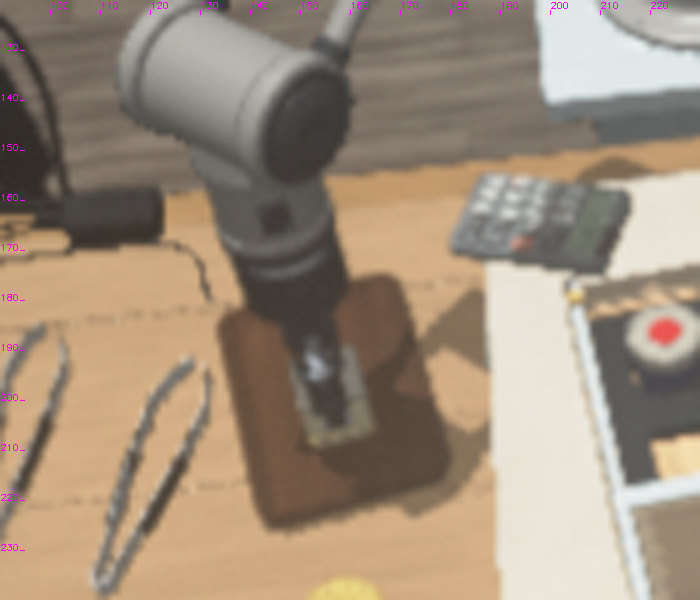

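Call:
{"name": "carry_out", "arguments": {
  "deltas": [
    {"claw":0.0,"linear":[0,0.003,0.01],"angular":[0,0,0]},
    {"claw":0.0,"linear":[0,0,0.005],"angular":[0,0,0]},
    {"claw":0.0,"linear":[0,0,0],"angular":[0,0,0]}
  ]
}}

```text
clock: 8.85
ee_pos: [0.5193, -0.3326, 0.0375]
ee_rot: [[-0.182, 0.983, 0.0], [0.983, 0.182, -0.0], [-0.0, 0.0, -1.0]]
contact_force: [-0.1, 0.2, -0.7]
width: 0.572
```

Call:
{"name": "carry_out", "arguments": {
  "deltas": [
    {"claw":0.0,"linear":[0,0,0.003],"angular":[0,0,0]},
    {"claw":0.0,"linear":[0,0,0.001],"angular":[0,0,0]},
    {"claw":0.0,"linear":[0,0,0],"angular":[0,0,0]}
  ]
}}

```text
clock: 9.22
ee_pos: [0.519, -0.3328, 0.0335]
ee_rot: [[-0.182, 0.983, 0.0], [0.983, 0.182, -0.0], [-0.0, 0.0, -1.0]]
contact_force: [0.6, -0.0, -1.4]
width: 0.576
```

Call:
{"name": "carry_out", "arguments": {
  "deltas": [
    {"claw":0.0,"linear":[0,0,0.001],"angular":[0,0,0]},
    {"claw":0.06,"linear":[0,0,0],"angular":[0,0,0]},
    {"claw":0.066,"linear":[0,0,0],"angular":[0,0,0]},
    {"claw":0.068,"linear":[0,0,-0.04],"angular":[0,0,0]},
    {"claw":0.068,"linear":[0,0,-0.05],"angular":[0,0,0]}
  ]
}}

```text
clock: 9.85
ee_pos: [0.5184, -0.3323, 0.1223]
ee_rot: [[-0.182, 0.983, -0.002], [0.983, 0.182, 0.002], [0.002, -0.002, -1.0]]
contact_force: [0.9, -1.2, 0.2]
width: 0.795
```

```bash
python3 -c "
from plan import *
plan(np.array([*cw(-.044,-.084),.115]),95.8,.07)
im=snap('side','s5'); crop(im,90,140,230,240,5,'s5c')"
```

```text
t 9.85 pos [ 0.5184 -0.3323  0.1223] F [ 0.9 -1.2  0.2] T [-0.04 -0.01  0.03] w 0.795
[[-0.182, 0.983, -0.002], [0.983, 0.182, 0.002], [0.002, -0.002, -1.0]]
case xy mm [ -45.9 -337.7] z 122.3 yaw 100.47 tilt 0.16 q6 -0.88
[{"claw": 0.07, "linear": [0.051, 0.005, 0.002], "angular": [-0.0, -0.0, 0.9]}, {"claw": 0.07, "linear": [0.05, 0.003, 0.001], "angular": [-0.0, -0.0, 1.0]}, {"claw": 0.07, "linear": [0.051, 0.003, 0.002], "angular": [-0.1, -0.1, 0.9]}, {"claw": 0.07, "linear": [0.051, 0.002, 0.001], "angular": [0.0, 0.0, 0.9]}, {"claw": 0.07, "linear": [0.05, 0.001, 0.002], "angular": [-0.0, -0.0, 1.0]}]
```

View pics/s5c.png

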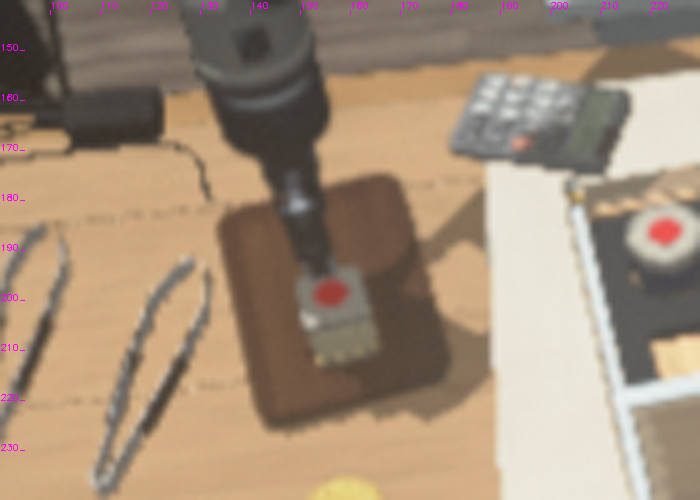

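Red square tin (dot 154,199) stands upright in the tray's far half. Now the red round tin.

Call:
{"name": "carry_out", "arguments": {
  "deltas": [
    {"claw":0.07,"linear":[0.051,0.005,0.002],"angular":[0,0,0.9]},
    {"claw":0.07,"linear":[0.05,0.003,0.001],"angular":[0,0,1.0]},
    {"claw":0.07,"linear":[0.051,0.003,0.002],"angular":[0,0,0.9]},
    {"claw":0.07,"linear":[0.051,0.002,0.001],"angular":[0,0,0.9]},
    {"claw":0.07,"linear":[0.05,0.001,0.002],"angular":[0,0,1.0]}
  ]
}}

```text
clock: 10.52
ee_pos: [0.4949, -0.079, 0.1146]
ee_rot: [[-0.1, 0.995, 0.001], [0.995, 0.1, -0.0], [-0.0, 0.001, -1.0]]
contact_force: [0.6, -0.1, -0.7]
width: 0.816
```

Call:
{"name": "carry_out", "arguments": {
  "deltas": [
    {"claw":0.07,"linear":[0,0,0.02],"angular":[0,0,0]},
    {"claw":0.07,"linear":[0,0,0],"angular":[0,0,0]}
  ]
}}

```text
clock: 10.78
ee_pos: [0.4943, -0.0798, 0.0936]
ee_rot: [[-0.102, 0.995, -0.002], [0.995, 0.102, 0.0], [0.001, -0.002, -1.0]]
contact_force: [0.1, 0.1, -0.1]
width: 0.821
```

```bash
python3 -c "
from plan import *
plan(np.array([*cw(-.044,-.084),.033]),95.8,.07)"
```

```text
t 10.78 pos [ 0.4943 -0.0798  0.0936] F [ 0.1  0.1 -0.1] T [0.07 0.08 0.03] w 0.821
[[-0.102, 0.995, -0.002], [0.995, 0.102, 0.0], [0.001, -0.002, -1.0]]
case xy mm [-44.4 -84. ] z 93.6 yaw 95.84 tilt 0.11 q6 -0.41
[{"claw": 0.07, "linear": [-0.0, 0.0, 0.03], "angular": [-0.1, -0.0, 0.0]}, {"claw": 0.07, "linear": [-0.0, 0.0, 0.031], "angular": [-0.0, -0.0, 0.0]}]
```

Call:
{"name": "carry_out", "arguments": {
  "deltas": [
    {"claw":0.07,"linear":[0,0,0.03],"angular":[0,0,0]},
    {"claw":0.07,"linear":[0,0,0.03],"angular":[0,0,0]},
    {"claw":0.05,"linear":[0,0,0],"angular":[0,0,0]},
    {"claw":0.03,"linear":[0,0,0],"angular":[0,0,0]},
    {"claw":0.0,"linear":[0,0,0],"angular":[0,0,0]}
  ]
}}

```text
clock: 11.4
ee_pos: [0.4958, -0.0809, 0.0355]
ee_rot: [[-0.1, 0.995, 0.002], [0.995, 0.1, -0.001], [-0.001, 0.002, -1.0]]
contact_force: [-1.2, -0.2, -0.5]
width: 0.664
```

```bash
python3 -c "
from plan import *
info()"
```

```text
t 11.40 pos [ 0.4958 -0.0809  0.0355] F [-1.2 -0.2 -0.5] T [-0.02  0.03  0.02] w 0.664
[[-0.1, 0.995, 0.002], [0.995, 0.1, -0.001], [-0.001, 0.002, -1.0]]
case xy mm [-43.  -85.3] z 35.5 yaw 95.75 tilt 0.13 q6 -0.41
```

Call:
{"name": "carry_out", "arguments": {
  "deltas": [
    {"claw":0.0,"linear":[0,0,-0.01],"angular":[0,0,0]},
    {"claw":0.0,"linear":[0,0,-0.03],"angular":[0,0,0]},
    {"claw":0.0,"linear":[0,0,-0.03],"angular":[0,0,0]},
    {"claw":0.0,"linear":[0,0,-0.03],"angular":[0,0,0]},
    {"claw":0.0,"linear":[0,0,0],"angular":[0,0,0]}
  ]
}}

```text
clock: 12.02
ee_pos: [0.4965, -0.0809, 0.1374]
ee_rot: [[-0.101, 0.995, 0.006], [0.995, 0.101, -0.002], [-0.003, 0.006, -1.0]]
contact_force: [0.2, 0.1, -1.0]
width: 0.66
```

```bash
python3 -c "
from plan import *
plan(np.array([.435,-.350,.11]),100.5,0.)
im=snap('top','t6'); crop(im,325,115,405,270,4,'t6c')"
```

```text
t 12.03 pos [ 0.4965 -0.0809  0.1374] F [ 0.2  0.1 -1. ] T [-0.03 -0.03 -0.04] w 0.660
[[-0.101, 0.995, 0.006], [0.995, 0.101, -0.002], [-0.003, 0.006, -1.0]]
case xy mm [-42.2 -85.4] z 137.4 yaw 95.78 tilt 0.37 q6 -0.41
[{"claw": 0.0, "linear": [-0.044, -0.015, 0.005], "angular": [0.1, 0.0, -0.8]}, {"claw": 0.0, "linear": [-0.043, -0.015, 0.004], "angular": [0.0, 0.1, -0.8]}, {"claw": 0.0, "linear": [-0.043, -0.016, 0.005], "angular": [0.1, -0.0, -0.8]}, {"claw": 0.0, "linear": [-0.043, -0.017, 0.004], "angular": [0.0, 0.0, -0.7]}, {"claw": 0.0, "linear": [-0.043, -0.017, 0.005], "angular": [0.1, 0.0, -0.8]}]
[{"claw": 0.0, "linear": [-0.042, -0.017, 0.005], "angular": [0.0, 0.1, -0.8]}]
```

View pics/t6c.png

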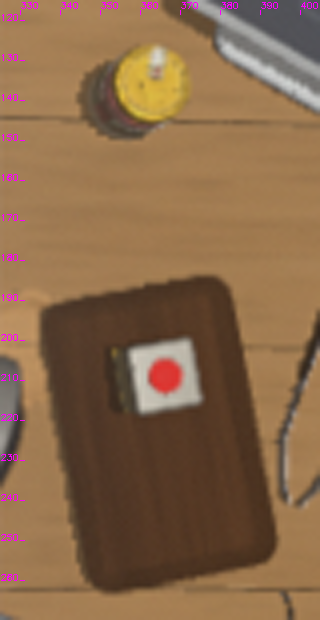

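Call:
{"name": "carry_out", "arguments": {
  "deltas": [
    {"claw":0.0,"linear":[-0.044,-0.015,0.005],"angular":[0,0,-0.8]},
    {"claw":0.0,"linear":[-0.043,-0.015,0.004],"angular":[0,0,-0.8]},
    {"claw":0.0,"linear":[-0.043,-0.016,0.005],"angular":[0,0,-0.8]},
    {"claw":0.0,"linear":[-0.043,-0.017,0.004],"angular":[0,0,-0.7]},
    {"claw":0.0,"linear":[-0.043,-0.017,0.005],"angular":[0,0,-0.8]}
  ]
}}

```text
clock: 12.7
ee_pos: [0.4422, -0.3059, 0.1101]
ee_rot: [[-0.168, 0.986, -0.001], [0.986, 0.168, 0.001], [0.002, -0.001, -1.0]]
contact_force: [1.1, -1.0, -0.9]
width: 0.666
```

Call:
{"name": "carry_out", "arguments": {
  "deltas": [
    {"claw":0.0,"linear":[-0.042,-0.017,0.005],"angular":[0,0,-0.8]},
    {"claw":0.0,"linear":[0,0,0.03],"angular":[0,0,0]},
    {"claw":0.0,"linear":[0,0,0.025],"angular":[0,0,0]},
    {"claw":0.0,"linear":[0,0,0.01],"angular":[0,0,0]},
    {"claw":0.0,"linear":[0,0,0],"angular":[0,0,0]}
  ]
}}

```text
clock: 13.32
ee_pos: [0.4332, -0.3487, 0.0405]
ee_rot: [[-0.182, 0.983, -0.001], [0.983, 0.182, 0.001], [0.002, -0.001, -1.0]]
contact_force: [0.6, 0.1, -1.2]
width: 0.662
```

```bash
python3 -c "
from plan import *
plan(np.array([.435,-.350,.036]),100.5,0.)"
```

```text
t 13.32 pos [ 0.4332 -0.3487  0.0405] F [ 0.6  0.1 -1.2] T [-0.03 -0.04  0.05] w 0.662
[[-0.182, 0.983, -0.001], [0.983, 0.182, 0.001], [0.002, -0.001, -1.0]]
case xy mm [-132.4 -345.4] z 40.5 yaw 100.48 tilt 0.11 q6 -1.00
[{"claw": 0.0, "linear": [-0.002, 0.002, 0.005], "angular": [-0.1, -0.1, -0.0]}]
```

Call:
{"name": "carry_out", "arguments": {
  "deltas": [
    {"claw":0.0,"linear":[0,0,0.004],"angular":[0,0,0]},
    {"claw":0.0,"linear":[0,0,0.001],"angular":[0,0,0]},
    {"claw":0.066,"linear":[0,0,0],"angular":[0,0,0]},
    {"claw":0.072,"linear":[0,0,0],"angular":[0,0,0]},
    {"claw":0.072,"linear":[0,0,-0.05],"angular":[0,0,0]}
  ]
}}

```text
clock: 13.95
ee_pos: [0.4318, -0.3475, 0.0839]
ee_rot: [[-0.182, 0.983, -0.005], [0.983, 0.182, 0.006], [0.006, -0.004, -1.0]]
contact_force: [0.2, 0.1, -0.0]
width: 0.843
```

Call:
{"name": "carry_out", "arguments": {
  "deltas": [
    {"claw":0.072,"linear":[0,0,-0.06],"angular":[0,0,0]},
    {"claw":0.072,"linear":[0.05,0,-0.03],"angular":[0,0,0]},
    {"claw":0.072,"linear":[0.06,0,0],"angular":[0,0,0]},
    {"claw":0.072,"linear":[0.06,0,0],"angular":[0,0,0]}
  ]
}}

```text
clock: 14.45
ee_pos: [0.4023, -0.1807, 0.1771]
ee_rot: [[-0.181, 0.984, 0.002], [0.984, 0.181, -0.001], [-0.001, 0.002, -1.0]]
contact_force: [0.5, 0.2, 0.3]
width: 0.847
```

```bash
python3 -c "
from plan import *
info()
im=snap('top','t7'); crop(im,105,80,405,270,2,'t7c')
for d in dots('top',im): print(d)"
```

```text
t 14.45 pos [ 0.4023 -0.1807  0.1771] F [0.5 0.2 0.3] T [ 0.02 -0.03  0.03] w 0.847
[[-0.181, 0.984, 0.002], [0.984, 0.181, -0.001], [-0.001, 0.002, -1.0]]
case xy mm [-146.1 -175.1] z 177.1 yaw 100.42 tilt 0.12 q6 -0.78
('g', np.int32(4389), array([395.60514924,  27.04010025]))
('g', np.int32(30), array([346.03333333,   1.6       ]))
('g', np.int32(100), array([465.14,  12.65]))
('g', np.int32(52), array([247.84615385, 187.76923077]))
('g', np.int32(50), array([158.46, 200.4 ]))
('g', np.int32(53), array([250.45283019, 218.13207547]))
('g', np.int32(48), array([163.16666667, 232.9375    ]))
('g', np.int32(50), array([123.22, 233.54]))
('r', np.int32(56), array([365.71428571, 208.5       ]))
('r', np.int32(59), array([370.86440678, 237.57627119]))
```

View pics/t7c.png

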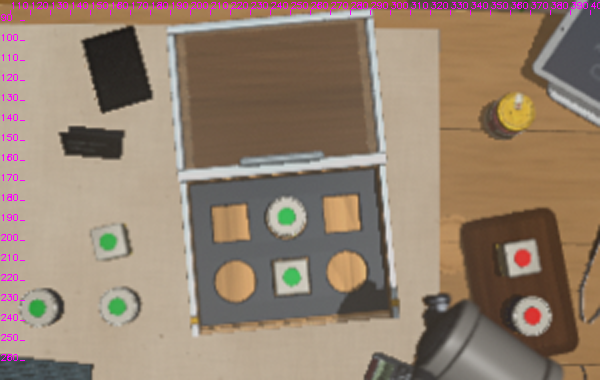

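```bash
python3 - <<'E'
from pose import *
im=cv2.imread("pics/t7.png");
crop(im,195,165,305,245,7,"t7d")
hsv=cv2.cvtColor(im,cv2.COLOR_BGR2HSV)
m=cv2.inRange(hsv,(5,60,110),(25,255,255)); 
k,l,s,c=cv2.connectedComponentsWithStats(m[165:240,200:300])
for i in range(1,k):
  if s[i,4]>100: print(s[i],(c[i]+[200,165]).round(2), px2w("top",[c[i]+[200,165]],.015).round(4))
E
```

```text
[ 66  12  19  20 332] [275.2  186.36] [[ 0.582  -0.0695  0.015 ]]
[ 11  17  19  19 328] [220.01 191.09] [[0.5648 0.0964 0.015 ]]
[ 68  40  20  21 331] [277.64 215.17] [[ 0.4955 -0.0781  0.015 ]]
[ 12  45  21  21 345] [222.43 220.13] [[0.4777 0.0873 0.015 ]]
[ 48  71  52   4 114] [277.84 238.05] [[ 0.427  -0.0798  0.015 ]]
```

View pics/t7d.png

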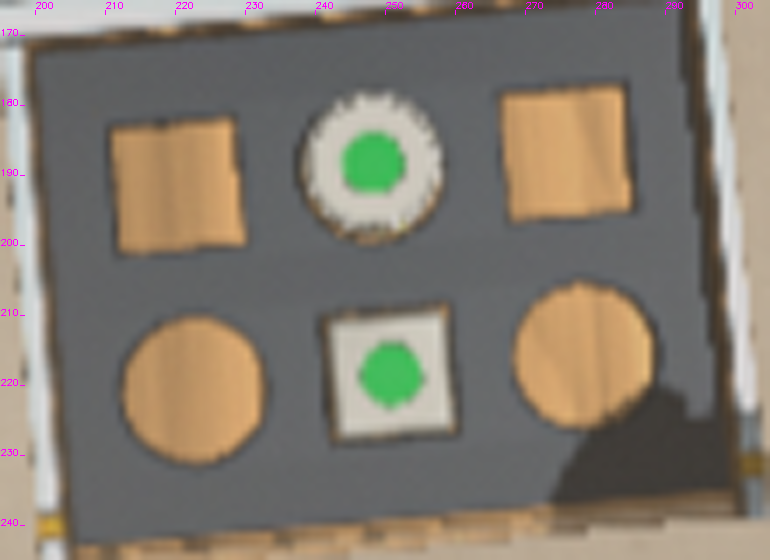

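```bash
python3 - <<'E'
from plan import *
im=snap('side','s8')
hsv=cv2.cvtColor(im,cv2.COLOR_BGR2HSV)
m=cv2.inRange(hsv,(45,80,40),(85,255,255)); m[230:]=0
k,l,s,c=cv2.connectedComponentsWithStats(m)
for i in range(1,k):
  if s[i,4]>20:
    a=px2w('side',[c[i]],.056)[0];b=px2w('side',[c[i]],.064)[0]
    print(s[i,4],c[i].round(1),a.round(4),'z64 case',wc(*b[:2]).round(4))
for u in[(158.5,200.4),(163.17,232.94),(123.2,233.5)]: print(px2w('top',[u],.056).round(4))
for u in[(247.85,187.77),(250.45,218.13)]: print(wc(*px2w('top',[u],.064)[0,:2]).round(4))
plan(np.array([.5321,.2738,.15]),102.3,.064)
E
```

```text
23 [249.2 198.9] [0.5655 0.0132 0.056 ] z64 case [ 0.0422 -0.0001]
[[0.5321 0.2741 0.056 ]]
[[0.4374 0.2578 0.056 ]]
[[0.4327 0.3765 0.056 ]]
[0.0439 0.0004]
[-0.0444  0.0002]
t 14.55 pos [ 0.4008 -0.1772  0.1766] F [-0.1 -0.6  0. ] T [ 0.01  0.01 -0.02] w 0.844
[[-0.185, 0.983, -0.001], [0.983, 0.185, 0.002], [0.002, -0.001, -1.0]]
case xy mm [-147.3 -171.5] z 176.6 yaw 100.68 tilt 0.14 q6 -0.78
[{"claw": 0.064, "linear": [0.047, 0.024, 0.003], "angular": [-0.0, -0.0, -0.2]}, {"claw": 0.064, "linear": [0.046, 0.023, 0.003], "angular": [-0.0, -0.0, -0.2]}, {"claw": 0.064, "linear": [0.046, 0.024, 0.003], "angular": [-0.0, -0.0, -0.1]}, {"claw": 0.064, "linear": [0.047, 0.024, 0.003], "angular": [-0.0, -0.1, -0.2]}, {"claw": 0.064, "linear": [0.046, 0.025, 0.003], "angular": [-0.0, 0.0, -0.2]}]
[{"claw": 0.064, "linear": [0.046, 0.024, 0.003], "angular": [-0.0, 0.0, -0.2]}, {"claw": 0.064, "linear": [0.046, 0.024, 0.003], "angular": [-0.0, 0.0, -0.2]}, {"claw": 0.064, "linear": [0.046, 0.025, 0.003], "angular": [-0.0, -0.0, -0.1]}, {"claw": 0.064, "linear": [0.046, 0.025, 0.003], "angular": [-0.0, -0.0, -0.2]}]
```

Call:
{"name": "carry_out", "arguments": {
  "deltas": [
    {"claw":0.064,"linear":[0.047,0.024,0.003],"angular":[0,0,-0.2]},
    {"claw":0.064,"linear":[0.046,0.023,0.003],"angular":[0,0,-0.2]},
    {"claw":0.064,"linear":[0.046,0.024,0.003],"angular":[0,0,-0.1]},
    {"claw":0.064,"linear":[0.047,0.024,0.003],"angular":[0,0,-0.2]},
    {"claw":0.064,"linear":[0.046,0.025,0.003],"angular":[0,0,-0.2]}
  ]
}}

```text
clock: 15.18
ee_pos: [0.4777, 0.0698, 0.1616]
ee_rot: [[-0.197, 0.98, 0.001], [0.98, 0.197, -0.0], [-0.001, 0.001, -1.0]]
contact_force: [1.3, -1.0, -0.1]
width: 0.751
```

Call:
{"name": "carry_out", "arguments": {
  "deltas": [
    {"claw":0.064,"linear":[0.046,0.024,0.003],"angular":[0,0,-0.2]},
    {"claw":0.064,"linear":[0.046,0.024,0.003],"angular":[0,0,-0.2]},
    {"claw":0.064,"linear":[0.046,0.025,0.003],"angular":[0,0,-0.1]},
    {"claw":0.064,"linear":[0.046,0.025,0.003],"angular":[0,0,-0.2]},
    {"claw":0.064,"linear":[0,0,0.05],"angular":[0,0,0]}
  ]
}}

```text
clock: 15.8
ee_pos: [0.5394, 0.2727, 0.102]
ee_rot: [[-0.213, 0.977, 0.01], [0.977, 0.213, 0.004], [0.002, 0.011, -1.0]]
contact_force: [-0.4, -0.4, -0.2]
width: 0.75
```

```bash
python3 -c "
from plan import *
plan(np.array([.5325,.2738,.028]),102.3,.064)
im=snap('side','s9'); crop(im,250,90,390,230,5,'s9c')"
```

```text
t 15.80 pos [0.5394 0.2727 0.102 ] F [-0.4 -0.4 -0.2] T [-0.02 -0.   -0.03] w 0.750
[[-0.213, 0.977, 0.01], [0.977, 0.213, 0.004], [0.002, 0.011, -1.0]]
case xy mm [ 36.3 262.1] z 102.0 yaw 102.28 tilt 0.63 q6 0.13
[{"claw": 0.064, "linear": [0.001, -0.004, 0.037], "angular": [0.3, -0.1, -0.0]}, {"claw": 0.064, "linear": [0.002, -0.003, 0.037], "angular": [0.3, -0.0, -0.0]}]
```

View pics/s9c.png

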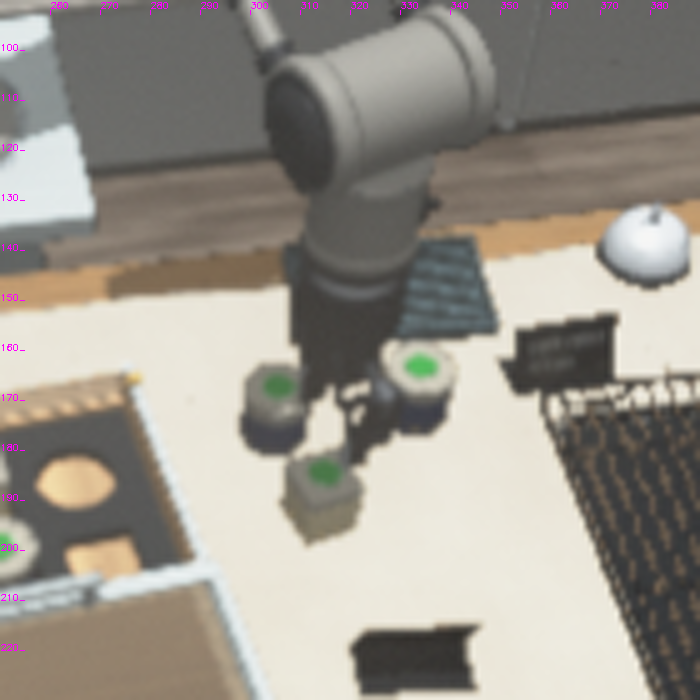

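```bash
python3 -c "
from plan import *
print(w2px('side',[[.5394,.2727,.102],[.532,.274,.056],[.5394+.03,.2727,.102],[.5394-.03,.2727,.102],[.4375,.2577,.056]]).round(1))
im=snap('top','t9'); crop(im,100,150,200,250,6,'t9c')
for d in dots('top',im): print(d)"
```

```text
[[316.3 177.9]
 [314.9 184.4]
 [318.2 183.8]
 [314.4 172.1]
 [305.4 167.3]]
('g', np.int32(4546), array([396.93620766,  26.56973163]))
('g', np.int32(30), array([346.03333333,   1.6       ]))
('g', np.int32(52), array([247.84615385, 187.76923077]))
('g', np.int32(53), array([250.45283019, 218.13207547]))
('g', np.int32(50), array([123.22, 233.54]))
('r', np.int32(56), array([365.71428571, 208.5       ]))
('r', np.int32(59), array([370.86440678, 237.57627119]))
```

View pics/t9c.png

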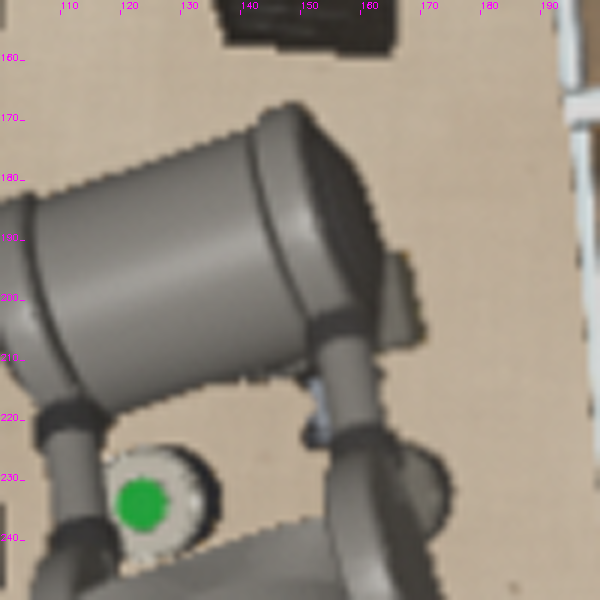

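Call:
{"name": "carry_out", "arguments": {
  "deltas": [
    {"claw":0.064,"linear":[0.001,-0.005,0.02],"angular":[0.4,0,0]},
    {"claw":0.064,"linear":[0,0,0],"angular":[0,0,0]}
  ]
}}

```text
clock: 16.15
ee_pos: [0.5303, 0.2674, 0.0794]
ee_rot: [[-0.208, 0.978, -0.009], [0.978, 0.208, -0.002], [-0.0, -0.009, -1.0]]
contact_force: [0.0, 0.3, -1.2]
width: 0.747
```

```bash
python3 -c "
from plan import *
plan(np.array([.5325,.2738,.028]),102.3,.064)"
```

```text
t 16.15 pos [0.5303 0.2674 0.0794] F [ 0.   0.3 -1.2] T [-0.02  0.    0.03] w 0.747
[[-0.208, 0.978, -0.009], [0.978, 0.208, -0.002], [-0.0, -0.009, -1.0]]
case xy mm [ 26.6 257.8] z 79.4 yaw 102.02 tilt 0.51 q6 0.13
[{"claw": 0.064, "linear": [0.006, 0.004, 0.051], "angular": [-0.5, 0.0, -0.3]}]
```

Call:
{"name": "carry_out", "arguments": {
  "deltas": [
    {"claw":0.064,"linear":[0.006,0.003,0.01],"angular":[-0.4,0,-0.3]},
    {"claw":0.064,"linear":[0,0,0],"angular":[0,0,0]}
  ]
}}

```text
clock: 16.4
ee_pos: [0.5324, 0.275, 0.0695]
ee_rot: [[-0.214, 0.977, 0.0], [0.977, 0.214, 0.0], [0.0, 0.0, -1.0]]
contact_force: [0.1, 0.0, 0.3]
width: 0.75
```

```bash
python3 -c "
from plan import *
plan(np.array([.5325,.2738,.028]),102.3,.064)"
```

```text
t 16.40 pos [0.5324 0.275  0.0695] F [0.1 0.  0.3] T [ 0.01  0.02 -0.03] w 0.750
[[-0.214, 0.977, 0.0], [0.977, 0.214, 0.0], [0.0, 0.0, -1.0]]
case xy mm [ 29.5 265.1] z 69.5 yaw 102.38 tilt 0.02 q6 0.13
[{"claw": 0.064, "linear": [-0.001, -0.0, 0.041], "angular": [0.0, -0.0, 0.1]}]
```

Call:
{"name": "carry_out", "arguments": {
  "deltas": [
    {"claw":0.064,"linear":[-0.001,0,0.025],"angular":[0,0,0]},
    {"claw":0.064,"linear":[0,0,0.015],"angular":[0,0,0]},
    {"claw":0.05,"linear":[0,0,0],"angular":[0,0,0]},
    {"claw":0.03,"linear":[0,0,0],"angular":[0,0,0]},
    {"claw":0.0,"linear":[0,0,0],"angular":[0,0,0]}
  ]
}}

```text
clock: 17.02
ee_pos: [0.5328, 0.2739, 0.0299]
ee_rot: [[-0.214, 0.977, 0.001], [0.977, 0.214, 0.0], [0.0, 0.001, -1.0]]
contact_force: [0.6, -0.4, -0.3]
width: 0.575
```

```bash
python3 -c "
from plan import *
info()"
```

```text
t 17.02 pos [0.5328 0.2739 0.0299] F [ 0.6 -0.4 -0.3] T [0.03 0.04 0.01] w 0.575
[[-0.214, 0.977, 0.001], [0.977, 0.214, 0.0], [0.0, 0.001, -1.0]]
case xy mm [ 29.8 263.9] z 29.9 yaw 102.37 tilt 0.06 q6 0.13
```

Call:
{"name": "carry_out", "arguments": {
  "deltas": [
    {"claw":0.0,"linear":[0,0,0],"angular":[0,0,0]},
    {"claw":0.0,"linear":[0,0,-0.02],"angular":[0,0,0]},
    {"claw":0.0,"linear":[0,0,-0.04],"angular":[0,0,0]},
    {"claw":0.0,"linear":[0,0,-0.04],"angular":[0,0,0]},
    {"claw":0.0,"linear":[0,0,0],"angular":[0,0,0]}
  ]
}}

```text
clock: 17.65
ee_pos: [0.5344, 0.2745, 0.1331]
ee_rot: [[-0.214, 0.977, 0.007], [0.977, 0.214, 0.003], [0.001, 0.007, -1.0]]
contact_force: [-0.5, -0.7, -0.9]
width: 0.569
```

```bash
python3 -c "
from plan import *
plan(np.array([*cw(.0445,.084),.12]),95.8,0.)"
```

```text
t 17.65 pos [0.5344 0.2745 0.1331] F [-0.5 -0.7 -0.9] T [-0.02 -0.03 -0.04] w 0.569
[[-0.214, 0.977, 0.007], [0.977, 0.214, 0.003], [0.001, 0.007, -1.0]]
case xy mm [ 31.4 264.4] z 133.1 yaw 102.37 tilt 0.43 q6 0.13
[{"claw": 0.0, "linear": [-0.045, -0.002, 0.003], "angular": [0.1, -0.0, 1.6]}, {"claw": 0.0, "linear": [-0.045, -0.001, 0.003], "angular": [0.1, -0.0, 1.7]}, {"claw": 0.0, "linear": [-0.046, 0.001, 0.004], "angular": [0.1, -0.1, 1.6]}, {"claw": 0.0, "linear": [-0.045, 0.002, 0.003], "angular": [0.1, 0.0, 1.7]}]
```

Call:
{"name": "carry_out", "arguments": {
  "deltas": [
    {"claw":0.0,"linear":[-0.045,-0.002,0.003],"angular":[0.1,0,1.6]},
    {"claw":0.0,"linear":[-0.045,-0.001,0.003],"angular":[0.1,0,1.7]},
    {"claw":0.0,"linear":[-0.046,0.001,0.004],"angular":[0.1,0,1.6]},
    {"claw":0.0,"linear":[-0.045,0.002,0.003],"angular":[0.1,0,1.7]},
    {"claw":0.0,"linear":[0,0,0.03],"angular":[0,0,0]}
  ]
}}

```text
clock: 18.27
ee_pos: [0.565, 0.0921, 0.0867]
ee_rot: [[-0.096, 0.995, -0.003], [0.995, 0.096, -0.002], [-0.001, -0.003, -1.0]]
contact_force: [-0.0, 0.7, -1.3]
width: 0.574
```

Call:
{"name": "carry_out", "arguments": {
  "deltas": [
    {"claw":0.0,"linear":[0,0,0.025],"angular":[0,0,0]},
    {"claw":0.0,"linear":[0,0,0],"angular":[0,0,0]},
    {"claw":0.0,"linear":[0,0,0],"angular":[0,0,0]}
  ]
}}

```text
clock: 18.65
ee_pos: [0.5635, 0.0954, 0.0616]
ee_rot: [[-0.101, 0.995, -0.007], [0.995, 0.101, -0.001], [-0.001, -0.007, -1.0]]
contact_force: [0.4, 0.1, -1.4]
width: 0.573
```

```bash
python3 -c "
from plan import *
plan(np.array([*cw(.0445,.084),.056]),95.8,0.)
im=snap('side','s10'); crop(im,220,130,330,240,6,'s10c')"
```

```text
t 18.65 pos [0.5635 0.0954 0.0616] F [ 0.4  0.1 -1.4] T [-0.02 -0.01 -0.  ] w 0.573
[[-0.101, 0.995, -0.007], [0.995, 0.101, -0.001], [-0.001, -0.007, -1.0]]
case xy mm [42.2 83.3] z 61.6 yaw 95.78 tilt 0.38 q6 -0.07
[{"claw": 0.0, "linear": [0.001, 0.002, 0.006], "angular": [-0.4, 0.0, -0.0]}]
```

View pics/s10c.png

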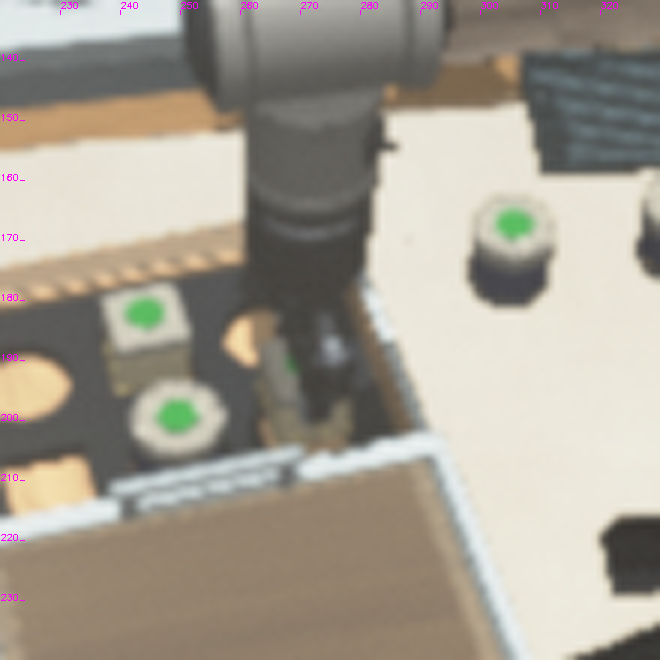

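Call:
{"name": "carry_out", "arguments": {
  "deltas": [
    {"claw":0.0,"linear":[0.001,0.002,0.004],"angular":[-0.4,0,0]},
    {"claw":0.0,"linear":[0,0,0],"angular":[0,0,0]},
    {"claw":0.0,"linear":[0,0,0.004],"angular":[0,0,0]},
    {"claw":0.0,"linear":[0,0,0.004],"angular":[0,0,0]},
    {"claw":0.0,"linear":[0,0,0],"angular":[0,0,0]}
  ]
}}

```text
clock: 19.32
ee_pos: [0.5648, 0.0965, 0.0487]
ee_rot: [[-0.101, 0.995, -0.001], [0.995, 0.101, -0.001], [-0.0, -0.001, -1.0]]
contact_force: [-0.3, 0.7, -1.5]
width: 0.572
```

```bash
python3 -c "
from plan import *
info()"
```

```text
t 19.32 pos [0.5648 0.0965 0.0487] F [-0.3  0.7 -1.5] T [-0.09  0.    0.04] w 0.572
[[-0.101, 0.995, -0.001], [0.995, 0.101, -0.001], [-0.0, -0.001, -1.0]]
case xy mm [43.6 84.2] z 48.7 yaw 95.77 tilt 0.06 q6 -0.06
```

Call:
{"name": "carry_out", "arguments": {
  "deltas": [
    {"claw":0.0,"linear":[0,0.001,0.004],"angular":[0,0,0]},
    {"claw":0.0,"linear":[0,0,0.004],"angular":[0,0,0]},
    {"claw":0.0,"linear":[0,0,0.003],"angular":[0,0,0]},
    {"claw":0.0,"linear":[0,0,0],"angular":[0,0,0]}
  ]
}}

```text
clock: 19.82
ee_pos: [0.5659, 0.0966, 0.0379]
ee_rot: [[-0.101, 0.995, -0.001], [0.995, 0.101, -0.0], [-0.0, -0.001, -1.0]]
contact_force: [0.0, 0.3, -0.8]
width: 0.574
```

Seated; release and retreat, then head to round A (0.4375, 0.2577).

Call:
{"name": "carry_out", "arguments": {
  "deltas": [
    {"claw":0.055,"linear":[0,0,0],"angular":[0,0,0]},
    {"claw":0.062,"linear":[0,0,0],"angular":[0,0,0]},
    {"claw":0.064,"linear":[0,0,-0.03],"angular":[0,0,0]},
    {"claw":0.07,"linear":[0,0,-0.05],"angular":[0,0,0]},
    {"claw":0.07,"linear":[0,0,-0.03],"angular":[0,0,0]}
  ]
}}

```text
clock: 20.45
ee_pos: [0.5669, 0.0967, 0.1509]
ee_rot: [[-0.101, 0.995, 0.003], [0.995, 0.101, -0.0], [-0.001, 0.003, -1.0]]
contact_force: [-0.9, -1.0, -0.1]
width: 0.821
```

```bash
python3 -c "
from plan import *
im=snap('top','t11'); crop(im,105,150,305,270,3,'t11c')
for d in dots('top',im): print(d[0],d[1],d[2].round(2),px2w('top',[d[2]],.056).round(4))
plan(np.array([.4377,.2577,.12]),95.8,.07)"
```

```text
g 4564 [396.97  26.52] [[ 1.084  -0.4417  0.056 ]]
g 30 [346.03   1.6 ] [[ 1.1584 -0.2818  0.056 ]]
g 53 [247.77 187.74] [[0.5741 0.0133 0.056 ]]
g 54 [250.5  218.07] [[0.4858 0.0038 0.056 ]]
g 49 [163.24 232.92] [[0.4375 0.2576 0.056 ]]
g 50 [123.22 233.54] [[0.4326 0.3765 0.056 ]]
r 56 [365.71 208.5 ] [[ 0.5191 -0.3352  0.056 ]]
r 59 [370.86 237.58] [[ 0.4338 -0.3514  0.056 ]]
t 20.50 pos [0.5686 0.0968 0.1546] F [ 0.5 -0.3  2.4] T [ 0.   -0.01  0.04] w 0.822
[[-0.101, 0.995, 0.009], [0.995, 0.101, -0.0], [-0.001, 0.009, -1.0]]
case xy mm [47.5 84.1] z 154.6 yaw 95.78 tilt 0.52 q6 -0.06
[{"claw": 0.07, "linear": [0.043, -0.029, 0.008], "angular": [0.1, 0.0, -0.0]}, {"claw": 0.07, "linear": [0.044, -0.028, 0.009], "angular": [0.2, 0.0, -0.0]}, {"claw": 0.07, "linear": [0.043, -0.029, 0.008], "angular": [0.1, 0.0, -0.0]}, {"claw": 0.07, "linear": [0.043, -0.028, 0.009], "angular": [0.1, 0.1, -0.0]}]
```

View pics/t11c.png

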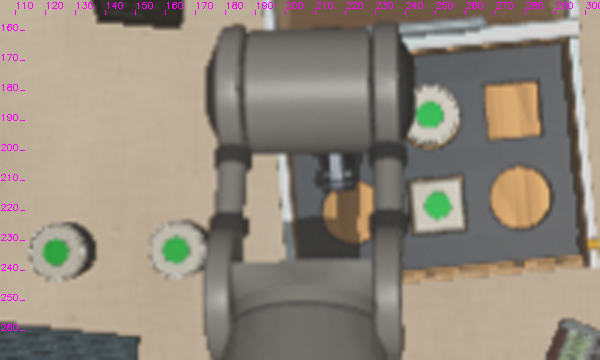

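Call:
{"name": "carry_out", "arguments": {
  "deltas": [
    {"claw":0.07,"linear":[0.043,-0.029,0.008],"angular":[0,0,0]},
    {"claw":0.07,"linear":[0.044,-0.028,0.009],"angular":[0,0,0]},
    {"claw":0.07,"linear":[0.043,-0.029,0.008],"angular":[0,0,0]},
    {"claw":0.07,"linear":[0.043,-0.028,0.009],"angular":[0,0,0]},
    {"claw":0.07,"linear":[0,0,0.02],"angular":[0,0,0]}
  ]
}}

```text
clock: 21.12
ee_pos: [0.4335, 0.2599, 0.0946]
ee_rot: [[-0.105, 0.994, 0.001], [0.994, 0.105, 0.001], [0.0, 0.001, -1.0]]
contact_force: [0.8, -1.5, 0.1]
width: 0.82
```

Call:
{"name": "carry_out", "arguments": {
  "deltas": [
    {"claw":0.07,"linear":[0,0,0],"angular":[0,0,0]},
    {"claw":0.07,"linear":[0,0,0],"angular":[0,0,0]}
  ]
}}

```text
clock: 21.38
ee_pos: [0.436, 0.2571, 0.0947]
ee_rot: [[-0.1, 0.995, 0.001], [0.995, 0.1, -0.0], [-0.0, 0.001, -1.0]]
contact_force: [-0.4, 0.8, 0.4]
width: 0.824
```

```bash
python3 -c "
from plan import *
plan(np.array([.4378,.2577,.030]),95.8,.07)"
```

```text
t 21.38 pos [0.436  0.2571 0.0947] F [-0.4  0.8  0.4] T [-0.04  0.02  0.03] w 0.824
[[-0.1, 0.995, 0.001], [0.995, 0.1, -0.0], [-0.0, 0.001, -1.0]]
case xy mm [-68.3 257. ] z 94.7 yaw 95.73 tilt 0.06 q6 0.28
[{"claw": 0.07, "linear": [0.0, 0.001, 0.032], "angular": [0.0, 0.0, -0.0]}, {"claw": 0.07, "linear": [0.0, 0.001, 0.033], "angular": [0.1, 0.0, -0.1]}]
```

Call:
{"name": "carry_out", "arguments": {
  "deltas": [
    {"claw":0.07,"linear":[0,0.001,0.032],"angular":[0,0,0]},
    {"claw":0.07,"linear":[0,0.001,0.033],"angular":[0,0,0]},
    {"claw":0.05,"linear":[0,0,0],"angular":[0,0,0]},
    {"claw":0.03,"linear":[0,0,0],"angular":[0,0,0]},
    {"claw":0.0,"linear":[0,0,0],"angular":[0,0,0]}
  ]
}}

```text
clock: 22.0
ee_pos: [0.4381, 0.2576, 0.0305]
ee_rot: [[-0.1, 0.995, 0.002], [0.995, 0.1, 0.0], [0.0, 0.002, -1.0]]
contact_force: [0.3, 0.1, -1.2]
width: 0.659
```

```bash
python3 -c "
from plan import *
info()"
```

```text
t 22.00 pos [0.4381 0.2576 0.0305] F [ 0.3  0.1 -1.2] T [-0.06  0.   -0.02] w 0.659
[[-0.1, 0.995, 0.002], [0.995, 0.1, 0.0], [0.0, 0.002, -1.0]]
case xy mm [-66.  257.4] z 30.5 yaw 95.75 tilt 0.13 q6 0.28
```

Call:
{"name": "carry_out", "arguments": {
  "deltas": [
    {"claw":0.0,"linear":[0,0,0],"angular":[0,0,0]},
    {"claw":0.0,"linear":[0,0,-0.02],"angular":[0,0,0]},
    {"claw":0.0,"linear":[0,0,-0.04],"angular":[0,0,0]},
    {"claw":0.0,"linear":[0,0,-0.04],"angular":[0,0,0]},
    {"claw":0.0,"linear":[0,0,0],"angular":[0,0,0]}
  ]
}}

```text
clock: 22.62
ee_pos: [0.4391, 0.2584, 0.1325]
ee_rot: [[-0.101, 0.995, 0.007], [0.995, 0.101, 0.002], [0.002, 0.007, -1.0]]
contact_force: [0.3, -0.1, -2.0]
width: 0.658
```

```bash
python3 -c "
from plan import *
plan(np.array([*cw(-.0438,.084),.12]),95.8,0.)"
```

```text
t 22.62 pos [0.4391 0.2584 0.1325] F [ 0.3 -0.1 -2. ] T [-0.04 -0.03  0.01] w 0.658
[[-0.101, 0.995, 0.007], [0.995, 0.101, 0.002], [0.002, 0.007, -1.0]]
case xy mm [-65. 258.] z 132.5 yaw 95.78 tilt 0.42 q6 0.28
[{"claw": 0.0, "linear": [-0.043, 0.005, 0.003], "angular": [0.1, -0.0, -0.0]}, {"claw": 0.0, "linear": [-0.044, 0.006, 0.003], "angular": [0.1, -0.0, -0.0]}, {"claw": 0.0, "linear": [-0.043, 0.005, 0.003], "angular": [0.1, -0.1, -0.0]}, {"claw": 0.0, "linear": [-0.044, 0.005, 0.003], "angular": [0.1, 0.0, -0.0]}]
```

Call:
{"name": "carry_out", "arguments": {
  "deltas": [
    {"claw":0.0,"linear":[-0.043,0.005,0.003],"angular":[0,0,0]},
    {"claw":0.0,"linear":[-0.044,0.006,0.003],"angular":[0,0,0]},
    {"claw":0.0,"linear":[-0.043,0.005,0.003],"angular":[0,0,0]},
    {"claw":0.0,"linear":[-0.044,0.005,0.003],"angular":[0,0,0]},
    {"claw":0.0,"linear":[0,0,0.03],"angular":[0,0,0]}
  ]
}}

```text
clock: 23.25
ee_pos: [0.4773, 0.0839, 0.0875]
ee_rot: [[-0.097, 0.995, 0.004], [0.995, 0.097, -0.001], [-0.001, 0.004, -1.0]]
contact_force: [0.3, -0.6, -1.6]
width: 0.66
```

Call:
{"name": "carry_out", "arguments": {
  "deltas": [
    {"claw":0.0,"linear":[0,0,0.028],"angular":[0,0,0]},
    {"claw":0.0,"linear":[0,0,0],"angular":[0,0,0]},
    {"claw":0.0,"linear":[0,0,0],"angular":[0,0,0]}
  ]
}}

```text
clock: 23.62
ee_pos: [0.4759, 0.0866, 0.0596]
ee_rot: [[-0.101, 0.995, 0.0], [0.995, 0.101, -0.0], [-0.001, 0.0, -1.0]]
contact_force: [0.3, -0.2, -1.9]
width: 0.657
```

```bash
python3 -c "
from plan import *
plan(np.array([*cw(-.0438,.084),.056]),95.8,0.)
im=snap('side','s12'); crop(im,220,130,330,240,6,'s12c')"
```

```text
t 23.62 pos [0.4759 0.0866 0.0596] F [ 0.3 -0.2 -1.9] T [ 0.01 -0.03  0.02] w 0.657
[[-0.101, 0.995, 0.0], [0.995, 0.101, -0.0], [-0.001, 0.0, -1.0]]
case xy mm [-45.8  83.4] z 59.6 yaw 95.79 tilt 0.03 q6 -0.08
[{"claw": 0.0, "linear": [0.001, 0.002, 0.004], "angular": [0.0, 0.0, -0.0]}]
```

View pics/s12c.png

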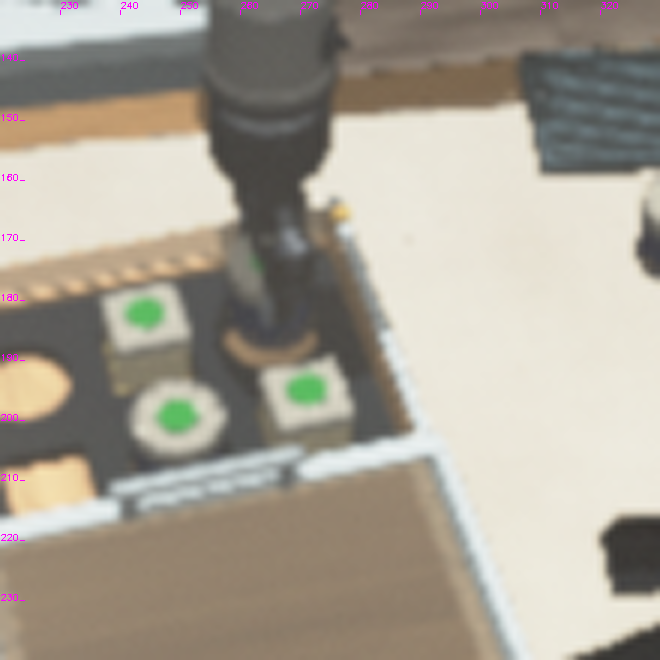

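Square tin seated (dot ~270,195); round tin hovers over its pocket. Correct and lower.

Call:
{"name": "carry_out", "arguments": {
  "deltas": [
    {"claw":0.0,"linear":[0.001,0.002,0.003],"angular":[0,0,0]},
    {"claw":0.0,"linear":[0,0,0.003],"angular":[0,0,0]},
    {"claw":0.0,"linear":[0,0,0.004],"angular":[0,0,0]},
    {"claw":0.0,"linear":[0,0,0.003],"angular":[0,0,0]},
    {"claw":0.0,"linear":[0,0,0],"angular":[0,0,0]}
  ]
}}

```text
clock: 24.3
ee_pos: [0.4773, 0.0876, 0.0459]
ee_rot: [[-0.1, 0.995, -0.001], [0.995, 0.1, -0.0], [-0.0, -0.001, -1.0]]
contact_force: [0.3, 0.8, -2.3]
width: 0.665
```

```bash
python3 -c "
from plan import *
info()"
```

```text
t 24.30 pos [0.4773 0.0876 0.0459] F [ 0.3  0.8 -2.3] T [-0.02  0.04 -0.  ] w 0.665
[[-0.1, 0.995, -0.001], [0.995, 0.1, -0.0], [-0.0, -0.001, -1.0]]
case xy mm [-44.3  84.2] z 45.9 yaw 95.77 tilt 0.05 q6 -0.08
```

In the pocket (tin bottom ~15 mm), no contact. Lower to the floor and release.

Call:
{"name": "carry_out", "arguments": {
  "deltas": [
    {"claw":0.0,"linear":[0,0,0.004],"angular":[0,0,0]},
    {"claw":0.0,"linear":[0,0,0.003],"angular":[0,0,0]},
    {"claw":0.0,"linear":[0,0,0],"angular":[0,0,0]},
    {"claw":0.064,"linear":[0,0,0],"angular":[0,0,0]},
    {"claw":0.07,"linear":[0,0,0],"angular":[0,0,0]}
  ]
}}

```text
clock: 24.92
ee_pos: [0.4778, 0.0877, 0.0395]
ee_rot: [[-0.101, 0.995, 0.001], [0.995, 0.101, -0.0], [-0.001, 0.001, -1.0]]
contact_force: [-0.1, -0.4, 0.3]
width: 0.816
```

Call:
{"name": "carry_out", "arguments": {
  "deltas": [
    {"claw":0.07,"linear":[0,0,-0.03],"angular":[0,0,0]},
    {"claw":0.07,"linear":[0,0,-0.05],"angular":[0,0,0]},
    {"claw":0.07,"linear":[0,0,-0.01],"angular":[0,0,0]}
  ]
}}

```text
clock: 25.3
ee_pos: [0.4794, 0.0878, 0.1323]
ee_rot: [[-0.101, 0.995, 0.006], [0.995, 0.101, -0.0], [-0.001, 0.006, -1.0]]
contact_force: [-0.4, -0.2, -1.2]
width: 0.819
```

```bash
python3 -c "
from plan import *
im=snap('top','t13'); crop(im,105,150,305,270,3,'t13c')
for d in dots('top',im): print(d[0],d[1],d[2].round(2),px2w('top',[d[2]],.056).round(4))
plan(np.array([.4330,.3765,.12]),95.8,.07)"
```

```text
g 4464 [396.9   26.82] [[ 1.083  -0.4414  0.056 ]]
g 31 [346.1    1.65] [[ 1.1583 -0.282   0.056 ]]
g 52 [247.85 187.77] [[0.574  0.0131 0.056 ]]
g 56 [219.14 190.46] [[0.5646 0.0967 0.056 ]]
g 55 [250.44 218.04] [[0.4859 0.004  0.056 ]]
g 50 [123.22 233.54] [[0.4326 0.3765 0.056 ]]
r 56 [365.71 208.5 ] [[ 0.5191 -0.3352  0.056 ]]
r 59 [370.86 237.58] [[ 0.4338 -0.3514  0.056 ]]
t 25.35 pos [0.479  0.0878 0.132 ] F [0.3 0.5 0.8] T [-0.07 -0.04 -0.01] w 0.819
[[-0.101, 0.995, 0.005], [0.995, 0.101, -0.0], [-0.001, 0.005, -1.0]]
case xy mm [-42.6  84.2] z 132.0 yaw 95.78 tilt 0.31 q6 -0.08
[{"claw": 0.07, "linear": [0.049, -0.003, 0.002], "angular": [0.1, 0.0, -0.0]}, {"claw": 0.07, "linear": [0.048, -0.003, 0.002], "angular": [0.0, 0.0, -0.0]}, {"claw": 0.07, "linear": [0.049, -0.002, 0.002], "angular": [0.1, 0.0, -0.0]}, {"claw": 0.07, "linear": [0.049, -0.003, 0.002], "angular": [0.0, 0.0, -0.0]}, {"claw": 0.07, "linear": [0.048, -0.003, 0.002], "angular": [0.1, 0.0, -0.0]}]
[{"claw": 0.07, "linear": [0.049, -0.003, 0.002], "angular": [0.0, 0.1, -0.0]}]
```

View pics/t13c.png

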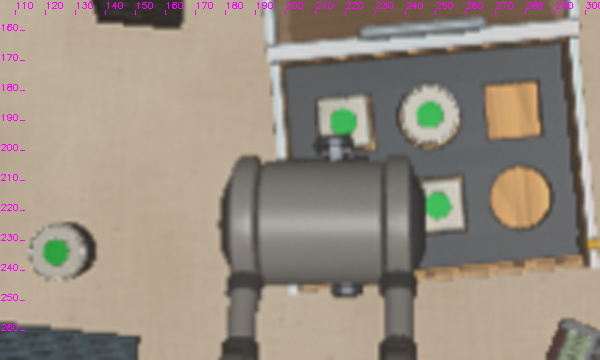

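Call:
{"name": "carry_out", "arguments": {
  "deltas": [
    {"claw":0.07,"linear":[0.049,-0.003,0.002],"angular":[0,0,0]},
    {"claw":0.07,"linear":[0.048,-0.003,0.002],"angular":[0,0,0]},
    {"claw":0.07,"linear":[0.049,-0.002,0.002],"angular":[0,0,0]},
    {"claw":0.07,"linear":[0.049,-0.003,0.002],"angular":[0,0,0]},
    {"claw":0.07,"linear":[0.048,-0.003,0.002],"angular":[0,0,0]}
  ]
}}

```text
clock: 25.98
ee_pos: [0.4381, 0.3293, 0.1176]
ee_rot: [[-0.101, 0.995, -0.002], [0.995, 0.101, -0.002], [-0.001, -0.002, -1.0]]
contact_force: [0.3, -0.5, -0.2]
width: 0.824
```

Call:
{"name": "carry_out", "arguments": {
  "deltas": [
    {"claw":0.07,"linear":[0.049,-0.003,0.012],"angular":[0,0,0]},
    {"claw":0.07,"linear":[0,0,0.01],"angular":[0,0,0]},
    {"claw":0.07,"linear":[0,0,0],"angular":[0,0,0]},
    {"claw":0.07,"linear":[0,0,0],"angular":[0,0,0]}
  ]
}}

```text
clock: 26.48
ee_pos: [0.4316, 0.3753, 0.0969]
ee_rot: [[-0.099, 0.995, -0.0], [0.995, 0.099, -0.001], [-0.001, -0.001, -1.0]]
contact_force: [-0.2, 0.1, 1.7]
width: 0.819
```

```bash
python3 -c "
from plan import *
plan(np.array([.4330,.3765,.030]),95.8,.07)
im=snap('side','s14'); crop(im,280,100,400,220,5,'s14c')"
```

```text
t 26.48 pos [0.4316 0.3753 0.0969] F [-0.2  0.1  1.7] T [-0.03 -0.05 -0.01] w 0.819
[[-0.099, 0.995, -0.0], [0.995, 0.099, -0.001], [-0.001, -0.001, -1.0]]
case xy mm [-60.7 375. ] z 96.9 yaw 95.69 tilt 0.06 q6 0.48
[{"claw": 0.07, "linear": [0.001, 0.001, 0.033], "angular": [-0.0, 0.0, -0.1]}, {"claw": 0.07, "linear": [0.0, 0.001, 0.034], "angular": [-0.0, 0.1, -0.0]}]
```

View pics/s14c.png

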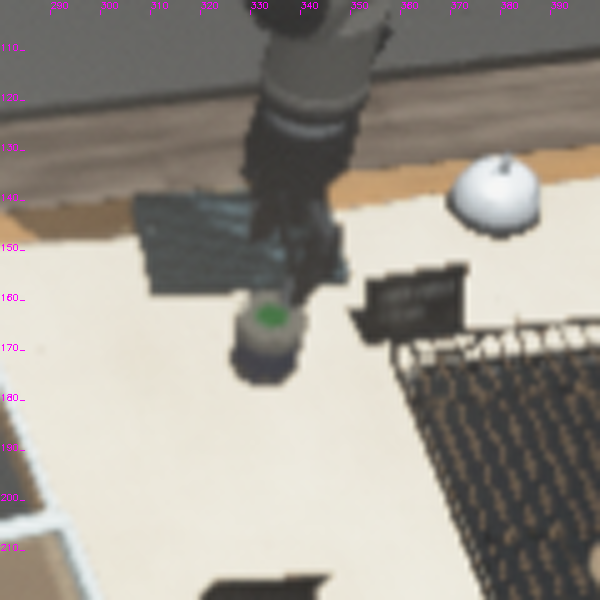

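Tin unmoved (dot ~334,163), gripper above it. Descend and grip.

Call:
{"name": "carry_out", "arguments": {
  "deltas": [
    {"claw":0.07,"linear":[0.001,0.001,0.033],"angular":[0,0,0]},
    {"claw":0.07,"linear":[0,0.001,0.034],"angular":[0,0,0]},
    {"claw":0.05,"linear":[0,0,0],"angular":[0,0,0]},
    {"claw":0.03,"linear":[0,0,0],"angular":[0,0,0]},
    {"claw":0.0,"linear":[0,0,0],"angular":[0,0,0]}
  ]
}}

```text
clock: 27.15
ee_pos: [0.434, 0.378, 0.0317]
ee_rot: [[-0.1, 0.995, 0.002], [0.995, 0.1, 0.001], [0.001, 0.002, -1.0]]
contact_force: [-1.0, 0.2, -0.8]
width: 0.66
```

```bash
python3 -c "
from plan import *
info()"
```

```text
t 27.15 pos [0.434  0.378  0.0317] F [-1.   0.2 -0.8] T [ 0.03 -0.01  0.02] w 0.660
[[-0.1, 0.995, 0.002], [0.995, 0.1, 0.001], [0.001, 0.002, -1.0]]
case xy mm [-58.  377.5] z 31.7 yaw 95.76 tilt 0.14 q6 0.48
```

Call:
{"name": "carry_out", "arguments": {
  "deltas": [
    {"claw":0.0,"linear":[0,0,0],"angular":[0,0,0]},
    {"claw":0.0,"linear":[0,0,-0.02],"angular":[0,0,0]},
    {"claw":0.0,"linear":[0,0,-0.04],"angular":[0,0,0]},
    {"claw":0.0,"linear":[0,0,-0.05],"angular":[0,0,0]},
    {"claw":0.0,"linear":[0,0,0],"angular":[0,0,0]}
  ]
}}

```text
clock: 27.78
ee_pos: [0.4352, 0.3793, 0.1449]
ee_rot: [[-0.101, 0.995, 0.008], [0.995, 0.101, 0.005], [0.004, 0.008, -1.0]]
contact_force: [0.0, 1.1, -1.8]
width: 0.657
```

```bash
python3 -c "
from plan import *
plan(np.array([*cw(-.0438,-.0833),.14]),95.8,0.)"
```

```text
t 27.77 pos [0.4352 0.3793 0.1449] F [ 0.   1.1 -1.8] T [ 0.01 -0.03  0.04] w 0.657
[[-0.101, 0.995, 0.008], [0.995, 0.101, 0.005], [0.004, 0.008, -1.0]]
case xy mm [-56.6 378.6] z 144.9 yaw 95.79 tilt 0.53 q6 0.48
[{"claw": 0.0, "linear": [-0.051, 0.001, 0.0], "angular": [0.1, -0.0, -0.0]}, {"claw": 0.0, "linear": [-0.052, 0.002, 0.001], "angular": [0.0, -0.1, -0.0]}, {"claw": 0.0, "linear": [-0.051, 0.001, 0.0], "angular": [0.1, 0.0, -0.0]}, {"claw": 0.0, "linear": [-0.051, 0.002, 0.001], "angular": [0.0, -0.0, -0.0]}, {"claw": 0.0, "linear": [-0.052, 0.001, 0.0], "angular": [0.1, -0.0, -0.0]}]
[{"claw": 0.0, "linear": [-0.051, 0.002, 0.0], "angular": [0.0, -0.1, -0.0]}, {"claw": 0.0, "linear": [-0.051, 0.001, 0.001], "angular": [0.1, 0.0, -0.0]}, {"claw": 0.0, "linear": [-0.052, 0.002, 0.0], "angular": [0.0, -0.0, -0.0]}, {"claw": 0.0, "linear": [-0.051, 0.001, 0.001], "angular": [0.1, -0.0, -0.0]}]
```

Call:
{"name": "carry_out", "arguments": {
  "deltas": [
    {"claw":0.0,"linear":[-0.051,0.001,0],"angular":[0,0,0]},
    {"claw":0.0,"linear":[-0.052,0.002,0.001],"angular":[0,0,0]},
    {"claw":0.0,"linear":[-0.051,0.001,0],"angular":[0,0,0]},
    {"claw":0.0,"linear":[-0.051,0.002,0.001],"angular":[0,0,0]},
    {"claw":0.0,"linear":[-0.052,0.001,0],"angular":[0,0,0]}
  ]
}}

```text
clock: 28.4
ee_pos: [0.4654, 0.1211, 0.1376]
ee_rot: [[-0.101, 0.995, -0.001], [0.995, 0.101, -0.001], [-0.001, -0.001, -1.0]]
contact_force: [0.1, -0.2, -1.5]
width: 0.664
```

Call:
{"name": "carry_out", "arguments": {
  "deltas": [
    {"claw":0.0,"linear":[-0.051,0.002,0],"angular":[0,0,0]},
    {"claw":0.0,"linear":[-0.051,0.001,0.001],"angular":[0,0,0]},
    {"claw":0.0,"linear":[-0.052,0.002,0],"angular":[0,0,0]},
    {"claw":0.0,"linear":[-0.051,0.001,0.001],"angular":[0,0,0]},
    {"claw":0.0,"linear":[0,0,0.03],"angular":[0,0,0]}
  ]
}}

```text
clock: 29.02
ee_pos: [0.4942, -0.0845, 0.107]
ee_rot: [[-0.096, 0.995, 0.005], [0.995, 0.096, -0.003], [-0.003, 0.004, -1.0]]
contact_force: [-0.7, 0.9, -2.5]
width: 0.661
```

Call:
{"name": "carry_out", "arguments": {
  "deltas": [
    {"claw":0.0,"linear":[0,0,0.03],"angular":[0,0,0]},
    {"claw":0.0,"linear":[0,0,0.02],"angular":[0,0,0]},
    {"claw":0.0,"linear":[0,0,0],"angular":[0,0,0]},
    {"claw":0.0,"linear":[0,0,0],"angular":[0,0,0]}
  ]
}}

```text
clock: 29.52
ee_pos: [0.4928, -0.0807, 0.0568]
ee_rot: [[-0.101, 0.995, 0.001], [0.995, 0.101, -0.001], [-0.001, 0.001, -1.0]]
contact_force: [0.1, 0.6, -1.2]
width: 0.662
```

```bash
python3 -c "
from plan import *
plan(np.array([*cw(-.0438,-.0822),.056]),95.8,0.)
im=snap('side','s15'); crop(im,190,130,300,240,6,'s15c')"
```

```text
t 29.52 pos [ 0.4928 -0.0807  0.0568] F [ 0.1  0.6 -1.2] T [-0.01 -0.03 -0.01] w 0.662
[[-0.101, 0.995, 0.001], [0.995, 0.101, -0.001], [-0.001, 0.001, -1.0]]
case xy mm [-45.9 -84.8] z 56.8 yaw 95.78 tilt 0.05 q6 -0.42
[{"claw": 0.0, "linear": [0.003, 0.002, 0.001], "angular": [0.0, 0.0, -0.0]}]
```

View pics/s15c.png

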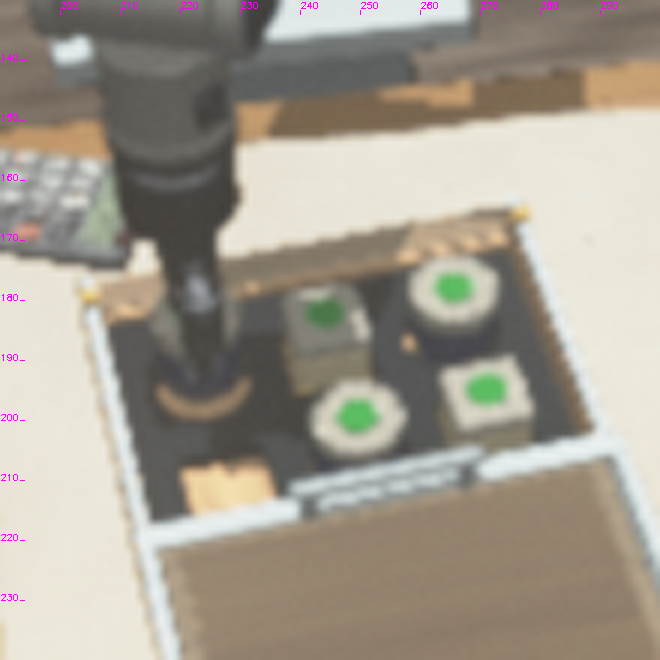

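Held tin aligned over round_1; others seated. Adjust and lower.

Call:
{"name": "carry_out", "arguments": {
  "deltas": [
    {"claw":0.0,"linear":[0.002,0.002,0],"angular":[0,0,0]},
    {"claw":0.0,"linear":[0,0,0.003],"angular":[0,0,0]},
    {"claw":0.0,"linear":[0,0,0.004],"angular":[0,0,0]},
    {"claw":0.0,"linear":[0,0,0.003],"angular":[0,0,0]},
    {"claw":0.0,"linear":[0,0,0],"angular":[0,0,0]}
  ]
}}

```text
clock: 30.2
ee_pos: [0.4945, -0.0787, 0.0461]
ee_rot: [[-0.1, 0.995, 0.0], [0.995, 0.1, -0.001], [-0.001, 0.0, -1.0]]
contact_force: [0.7, -1.6, -2.5]
width: 0.66
```

```bash
python3 -c "
from plan import *
info()"
```

```text
t 30.20 pos [ 0.4945 -0.0787  0.0461] F [ 0.7 -1.6 -2.5] T [-0.19 -0.28 -0.01] w 0.660
[[-0.1, 0.995, 0.0], [0.995, 0.1, -0.001], [-0.001, 0.0, -1.0]]
case xy mm [-44. -83.] z 46.1 yaw 95.76 tilt 0.05 q6 -0.41
```

Call:
{"name": "carry_out", "arguments": {
  "deltas": [
    {"claw":0.0,"linear":[-0.001,0,0.002],"angular":[0,0,0]},
    {"claw":0.0,"linear":[0,0,0.003],"angular":[0,0,0]},
    {"claw":0.0,"linear":[0,0,0.001],"angular":[0,0,0]},
    {"claw":0.0,"linear":[0,0,0],"angular":[0,0,0]}
  ]
}}

```text
clock: 30.7
ee_pos: [0.4942, -0.0794, 0.0401]
ee_rot: [[-0.101, 0.995, -0.0], [0.995, 0.101, -0.0], [-0.0, -0.0, -1.0]]
contact_force: [-0.7, -0.3, -1.0]
width: 0.661
```

Call:
{"name": "carry_out", "arguments": {
  "deltas": [
    {"claw":0.064,"linear":[0,0,0],"angular":[0,0,0]},
    {"claw":0.07,"linear":[0,0,0],"angular":[0,0,0]},
    {"claw":0.07,"linear":[0,0,-0.03],"angular":[0,0,0]},
    {"claw":0.07,"linear":[0,0,-0.05],"angular":[0,0,0]},
    {"claw":0.05,"linear":[-0.05,-0.03,-0.05],"angular":[0,0,0]}
  ]
}}

```text
clock: 31.32
ee_pos: [0.4752, -0.1213, 0.163]
ee_rot: [[-0.105, 0.995, 0.002], [0.995, 0.105, -0.001], [-0.001, 0.002, -1.0]]
contact_force: [0.5, 0.4, -0.1]
width: 0.627
```

Call:
{"name": "carry_out", "arguments": {
  "deltas": [
    {"claw":0.05,"linear":[-0.05,-0.03,0],"angular":[0,0,0]},
    {"claw":0.05,"linear":[-0.05,-0.02,0],"angular":[0,0,0]},
    {"claw":0.05,"linear":[0,0,0],"angular":[0,0,0]}
  ]
}}

```text
clock: 31.7
ee_pos: [0.4337, -0.23, 0.1614]
ee_rot: [[-0.096, 0.995, 0.001], [0.995, 0.096, -0.002], [-0.002, 0.001, -1.0]]
contact_force: [-0.1, 0.6, 0.5]
width: 0.588
```

```bash
python3 -c "
from plan import *
im=snap('top','t16'); crop(im,190,150,310,250,6,'t16c'); i2=snap('side','s16'); crop(i2,90,140,300,240,3,'s16c'); crop(im,105,80,405,270,2,'t16w')
for d in dots('top',im): print(d[0],d[1],d[2].round(2),(1000*wc(*px2w('top',[d[2]],.064)[0,:2])).round(1))
plan(np.array([*cw(.124,-.002),.16]),95.8,.05)
"
```

```text
g 1620 [347.09  19.56] [ 532.7 -345.8]
g 30 [346.03   1.6 ] [ 592.1 -350. ]
g 2829 [425.93  31.09] [ 484.  -592.8]
g 52 [247.85 187.77] [43.9  0.4]
g 53 [219.23 190.34] [43.3 83.8]
g 51 [278.76 215.76] [-44.4 -82. ]
g 54 [250.5  218.07] [-44.2   0.1]
g 50 [221.   220.76] [-44.9  85.7]
r 56 [365.71 208.5 ] [ -45.4 -338.5]
t 31.80 pos [ 0.4343 -0.227   0.161 ] F [-0.2  0.5  0.8] T [0.03 0.02 0.03] w 0.584
[[-0.099, 0.995, 0.0], [0.995, 0.099, 0.0], [0.0, 0.0, -1.0]]
case xy mm [-118.9 -224.4] z 161.0 yaw 95.68 tilt 0.00 q6 -0.74
[{"claw": 0.05, "linear": [0.037, 0.04, 0.0], "angular": [0.0, -0.0, -0.0]}, {"claw": 0.05, "linear": [0.037, 0.041, 0.0], "angular": [0.0, -0.0, -0.0]}, {"claw": 0.05, "linear": [0.037, 0.04, 0.001], "angular": [0.0, -0.0, -0.1]}, {"claw": 0.05, "linear": [0.038, 0.041, -0.0], "angular": [0.0, -0.0, 0.0]}, {"claw": 0.05, "linear": [0.037, 0.04, -0.0], "angular": [0.0, -0.0, -0.0]}]
[{"claw": 0.05, "linear": [0.037, 0.041, 0.0], "angular": [0.0, -0.0, -0.0]}]
```

View pics/t16c.png

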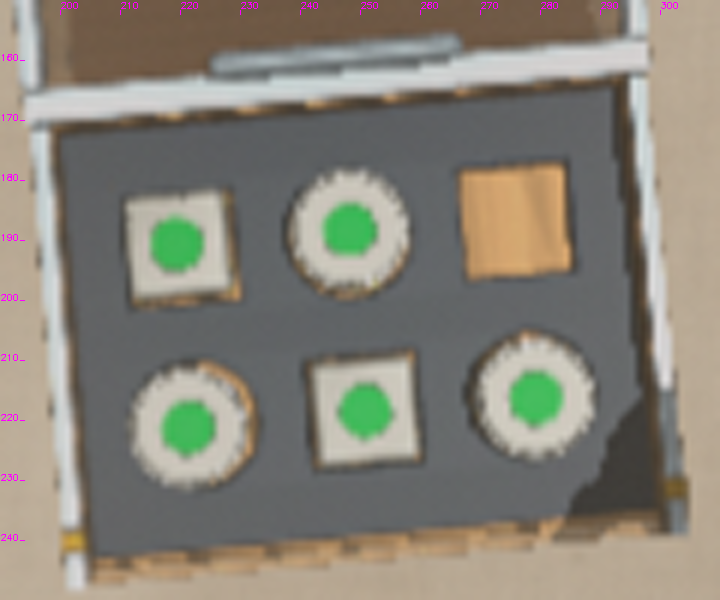

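View pics/s16c.png

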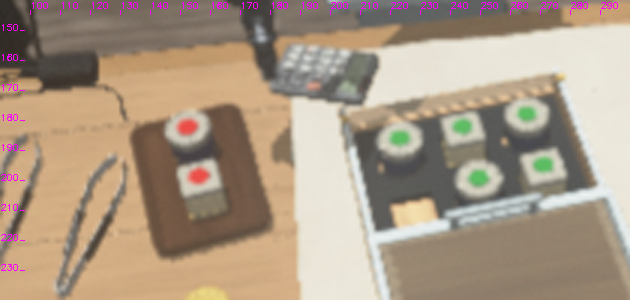

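View pics/t16w.png

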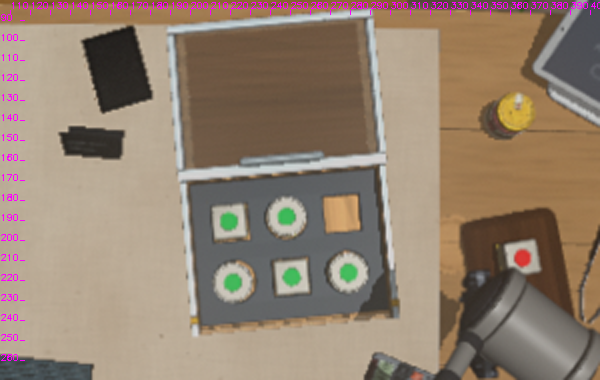

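```bash
python3 -c "
from plan import *
im=cv2.imread('pics/s16.png'); hsv=cv2.cvtColor(im,cv2.COLOR_BGR2HSV)
m=cv2.inRange(hsv,(45,80,40),(85,255,255)); m[230:]=0
k,l,s,c=cv2.connectedComponentsWithStats(m)
for i in range(1,k):
  if s[i,4]>8: print(s[i,4],c[i].round(1),[(1000*wc(*px2w('side',[c[i]],z)[0,:2])).round(1).tolist() for z in(.064,.078)])
"
```

```text
19 [265.1 177.4] [[-47.6, 85.2], [-35.4, 81.9]]
18 [243.7 181.6] [[-47.3, -0.7], [-35.1, -3.0]]
20 [222.8 185.4] [[-48.4, -83.5], [-36.1, -84.8]]
21 [270.6 194.4] [[41.2, 83.3], [52.4, 80.0]]
23 [249.2 198.9] [[42.2, -0.1], [53.4, -2.4]]
```

Call:
{"name": "carry_out", "arguments": {
  "deltas": [
    {"claw":0.05,"linear":[0.037,0.04,0],"angular":[0,0,0]},
    {"claw":0.05,"linear":[0.037,0.041,0],"angular":[0,0,0]},
    {"claw":0.05,"linear":[0.037,0.04,0],"angular":[0,0,0]},
    {"claw":0.05,"linear":[0.038,0.041,0],"angular":[0,0,0]},
    {"claw":0.05,"linear":[0.037,0.04,0],"angular":[0,0,0]}
  ]
}}

```text
clock: 32.42
ee_pos: [0.6176, -0.0178, 0.1609]
ee_rot: [[-0.103, 0.995, -0.0], [0.995, 0.103, -0.0], [-0.0, -0.0, -1.0]]
contact_force: [0.8, -1.5, 0.1]
width: 0.587
```

Call:
{"name": "carry_out", "arguments": {
  "deltas": [
    {"claw":0.05,"linear":[0.037,0.041,0],"angular":[0,0,0]},
    {"claw":0.05,"linear":[0,0,0],"angular":[0,0,0]},
    {"claw":0.05,"linear":[0,0,0],"angular":[0,0,0]}
  ]
}}

```text
clock: 32.8
ee_pos: [0.6531, 0.0209, 0.1604]
ee_rot: [[-0.103, 0.995, -0.002], [0.995, 0.103, -0.001], [-0.0, -0.002, -1.0]]
contact_force: [0.3, -0.9, -0.1]
width: 0.586
```

```bash
python3 -c "
from plan import *
plan(np.array([*cw(.1245,-.002),.089]),95.8,.05)
im=snap('top','t17'); crop(im,105,80,405,270,2,'t17w')
"
```

```text
t 32.80 pos [0.6531 0.0209 0.1604] F [ 0.3 -0.9 -0.1] T [-0.    0.03 -0.02] w 0.586
[[-0.103, 0.995, -0.002], [0.995, 0.103, -0.001], [-0.0, -0.002, -1.0]]
case xy mm [123.9   0. ] z 160.4 yaw 95.91 tilt 0.10 q6 -0.19
[{"claw": 0.05, "linear": [-0.001, 0.0, 0.036], "angular": [-0.0, 0.0, 0.1]}, {"claw": 0.05, "linear": [-0.001, 0.001, 0.035], "angular": [-0.1, 0.0, 0.0]}]
```

View pics/t17w.png

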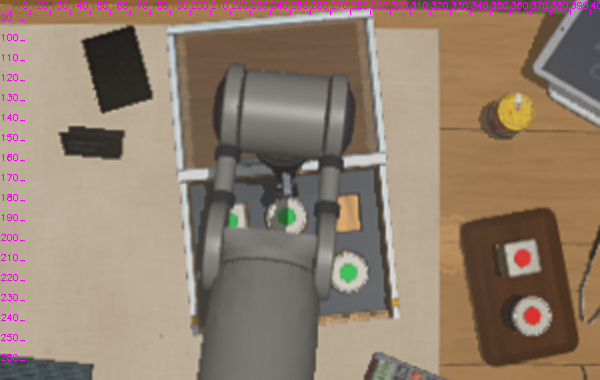

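Call:
{"name": "carry_out", "arguments": {
  "deltas": [
    {"claw":0.05,"linear":[-0.001,0,0.036],"angular":[0,0,0]},
    {"claw":0.05,"linear":[-0.001,0,0.034],"angular":[0,0,0]},
    {"claw":0.05,"linear":[0,0,0],"angular":[0,0,0]},
    {"claw":0.03,"linear":[0,0,0],"angular":[0,0,0]},
    {"claw":0.0,"linear":[0,0,0],"angular":[0,0,0]}
  ]
}}

```text
clock: 33.48
ee_pos: [0.655, 0.0171, 0.0931]
ee_rot: [[-0.1, 0.995, 0.003], [0.995, 0.1, -0.001], [-0.001, 0.003, -1.0]]
contact_force: [-0.1, -0.6, -0.2]
width: 0.165
```

Call:
{"name": "carry_out", "arguments": {
  "deltas": [
    {"claw":0.0,"linear":[0,0,0],"angular":[0,0,0]},
    {"claw":0.0,"linear":[0,0,0],"angular":[0,0,0]}
  ]
}}

```text
clock: 33.72
ee_pos: [0.6545, 0.0171, 0.0929]
ee_rot: [[-0.101, 0.995, 0.002], [0.995, 0.101, -0.001], [-0.001, 0.002, -1.0]]
contact_force: [-2.9, -0.5, 6.3]
width: 0.113
```

```bash
python3 -c "
from plan import *
info()"
```

```text
t 33.73 pos [0.6545 0.0171 0.0929] F [-2.9 -0.5  6.3] T [-0.19  0.47 -0.01] w 0.113
[[-0.101, 0.995, 0.002], [0.995, 0.101, -0.001], [-0.001, 0.002, -1.0]]
case xy mm [124.8  -3.8] z 92.9 yaw 95.78 tilt 0.13 q6 -0.19
```

Call:
{"name": "carry_out", "arguments": {
  "deltas": [
    {"claw":0.0,"linear":[0,-0.003,-0.006],"angular":[0,0,0]},
    {"claw":0.0,"linear":[0,-0.015,-0.006],"angular":[0,0,0]},
    {"claw":0.0,"linear":[0,-0.025,-0.006],"angular":[0,0,0]},
    {"claw":0.0,"linear":[0,-0.025,0],"angular":[0,0,0]},
    {"claw":0.0,"linear":[0,-0.025,0],"angular":[0,0,0]}
  ]
}}

```text
clock: 34.35
ee_pos: [0.5607, 0.0076, 0.1085]
ee_rot: [[-0.101, 0.995, -0.0], [0.995, 0.101, -0.001], [-0.001, -0.0, -1.0]]
contact_force: [3.3, -2.9, -8.5]
width: 0.106
```

Call:
{"name": "carry_out", "arguments": {
  "deltas": [
    {"claw":0.0,"linear":[0,-0.025,0],"angular":[0,0,0]},
    {"claw":0.0,"linear":[0,-0.025,0],"angular":[0,0,0]},
    {"claw":0.0,"linear":[0,-0.025,0],"angular":[0,0,0]},
    {"claw":0.0,"linear":[0,-0.02,0],"angular":[0,0,0]},
    {"claw":0.0,"linear":[0,0,0],"angular":[0,0,0]}
  ]
}}

```text
clock: 34.98
ee_pos: [0.4645, -0.0023, 0.1086]
ee_rot: [[-0.101, 0.995, -0.004], [0.995, 0.101, -0.002], [-0.001, -0.004, -1.0]]
contact_force: [-0.3, -5.2, -7.5]
width: 0.109
```

```bash
python3 -c "
from plan import *
info()
im=snap('side','s18'); crop(im,180,130,310,290,4,'s18c')"
```

```text
t 34.98 pos [ 0.4645 -0.0023  0.1086] F [-0.3 -5.2 -7.5] T [-0.89  0.65  0.03] w 0.109
[[-0.101, 0.995, -0.004], [0.995, 0.101, -0.002], [-0.001, -0.004, -1.0]]
case xy mm [-66.2  -3.9] z 108.6 yaw 95.79 tilt 0.24 q6 -0.27
```

View pics/s18c.png

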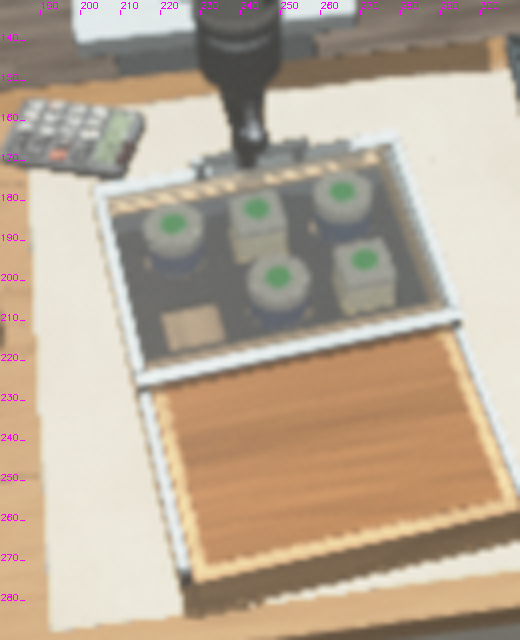

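Call:
{"name": "carry_out", "arguments": {
  "deltas": [
    {"claw":0.0,"linear":[0,-0.01,-0.002],"angular":[0,0,0]},
    {"claw":0.0,"linear":[0,-0.01,0],"angular":[0,0,0]},
    {"claw":0.0,"linear":[0,-0.008,0],"angular":[0,0,0]},
    {"claw":0.0,"linear":[0,-0.004,0],"angular":[0,0,0]},
    {"claw":0.0,"linear":[0,0,0],"angular":[0,0,0]}
  ]
}}

```text
clock: 35.65
ee_pos: [0.4343, -0.0054, 0.1108]
ee_rot: [[-0.101, 0.995, -0.001], [0.995, 0.101, -0.002], [-0.002, -0.001, -1.0]]
contact_force: [0.5, -6.8, -8.1]
width: 0.116
```

```bash
python3 -c "
from plan import *
info()"
```

```text
t 35.65 pos [ 0.4343 -0.0054  0.1108] F [ 0.5 -6.8 -8.1] T [-1.03  0.38  0.01] w 0.116
[[-0.101, 0.995, -0.001], [0.995, 0.101, -0.002], [-0.002, -0.001, -1.0]]
case xy mm [-96.5  -4. ] z 110.8 yaw 95.79 tilt 0.12 q6 -0.29
```

Near the stop; push gently a few mm more.

Call:
{"name": "carry_out", "arguments": {
  "deltas": [
    {"claw":0.0,"linear":[0,-0.002,0],"angular":[0,0,0]},
    {"claw":0.0,"linear":[0,-0.002,0],"angular":[0,0,0]},
    {"claw":0.0,"linear":[0,0,0],"angular":[0,0,0]}
  ]
}}

```text
clock: 36.02
ee_pos: [0.4344, -0.0056, 0.1118]
ee_rot: [[-0.1, 0.995, 0.008], [0.995, 0.1, -0.001], [-0.002, 0.008, -1.0]]
contact_force: [11.5, -1.8, -12.1]
width: 0.116
```

```bash
python3 -c "
from plan import *
info()"
```

```text
t 36.02 pos [ 0.4344 -0.0056  0.1118] F [ 11.5  -1.8 -12.1] T [-0.26 -1.48  0.05] w 0.116
[[-0.1, 0.995, 0.008], [0.995, 0.1, -0.001], [-0.002, 0.008, -1.0]]
case xy mm [-96.4  -4.2] z 111.8 yaw 95.75 tilt 0.45 q6 -0.29
```

Call:
{"name": "carry_out", "arguments": {
  "deltas": [
    {"claw":0.0,"linear":[0,-0.001,0.006],"angular":[0,0,0]},
    {"claw":0.0,"linear":[0,-0.001,0.006],"angular":[0,0,0]},
    {"claw":0.0,"linear":[0,-0.001,0.006],"angular":[0,0,0]},
    {"claw":0.0,"linear":[0,0,0.001],"angular":[0,0,0]},
    {"claw":0.0,"linear":[0,0,0],"angular":[0,0,0]}
  ]
}}

```text
clock: 36.65
ee_pos: [0.4306, -0.006, 0.0932]
ee_rot: [[-0.101, 0.995, 0.006], [0.995, 0.101, -0.002], [-0.002, 0.006, -1.0]]
contact_force: [5.1, -2.6, -2.0]
width: 0.109
```

```bash
python3 -c "
from plan import *
info()"
```

```text
t 36.65 pos [ 0.4306 -0.006   0.0932] F [ 5.1 -2.6 -2. ] T [-0.4  -0.79  0.03] w 0.109
[[-0.101, 0.995, 0.006], [0.995, 0.101, -0.002], [-0.002, 0.006, -1.0]]
case xy mm [-100.3   -4.2] z 93.2 yaw 95.77 tilt 0.36 q6 -0.29
```

Call:
{"name": "carry_out", "arguments": {
  "deltas": [
    {"claw":0.03,"linear":[0,0,0],"angular":[0,0,0]},
    {"claw":0.045,"linear":[0,0.002,0],"angular":[0,0,0]},
    {"claw":0.05,"linear":[0,0,0],"angular":[0,0,0]},
    {"claw":0.05,"linear":[0,0,-0.03],"angular":[0,0,0]},
    {"claw":0.05,"linear":[0,0,-0.05],"angular":[0,0,0]}
  ]
}}

```text
clock: 37.28
ee_pos: [0.4289, -0.005, 0.1717]
ee_rot: [[-0.1, 0.995, -0.004], [0.995, 0.1, 0.0], [0.001, -0.004, -1.0]]
contact_force: [0.7, 0.5, 0.1]
width: 0.588
```

Call:
{"name": "carry_out", "arguments": {
  "deltas": [
    {"claw":0.05,"linear":[-0.05,0,-0.03],"angular":[0,0,0]},
    {"claw":0.05,"linear":[-0.06,0,0],"angular":[0,0,0]},
    {"claw":0.05,"linear":[-0.06,0,0],"angular":[0,0,0]},
    {"claw":0.05,"linear":[-0.05,-0.03,0],"angular":[0,0,0]},
    {"claw":0.05,"linear":[0,0,0],"angular":[0,0,0]}
  ]
}}

```text
clock: 37.9
ee_pos: [0.421, -0.2301, 0.2017]
ee_rot: [[-0.095, 0.995, -0.001], [0.995, 0.095, -0.001], [-0.0, -0.001, -1.0]]
contact_force: [-0.7, -0.2, -1.0]
width: 0.584
```

```bash
python3 -c "
from plan import *
info()
im=snap('top','t19'); crop(im,190,80,310,260,4,'t19c')
i2=snap('side','s19'); crop(i2,190,150,315,285,5,'s19c'); crop(i2,60,110,460,290,2,'s19w')
a=cv2.imread('pics/s19c.png'); b=cv2.imread('pics/c1s.png'); cv2.imwrite('pics/cmp.png',cv2.resize(np.hstack([b,a]),None,fx=.63,fy=.63))
i0=cv2.imread('pics/top0.png'); cv2.imwrite('pics/cmpt.png',np.hstack([cv2.resize(x[80:255,185:315],None,fx=3,fy=3,interpolation=2) for x in(i0,im)]))
"
```

```text
t 37.90 pos [ 0.421  -0.2301  0.2017] F [-0.7 -0.2 -1. ] T [ 0.03 -0.02 -0.01] w 0.584
[[-0.095, 0.995, -0.001], [0.995, 0.095, -0.001], [-0.0, -0.001, -1.0]]
case xy mm [-132.5 -226.2] z 201.7 yaw 95.45 tilt 0.06 q6 -0.75
```

View pics/cmp.png

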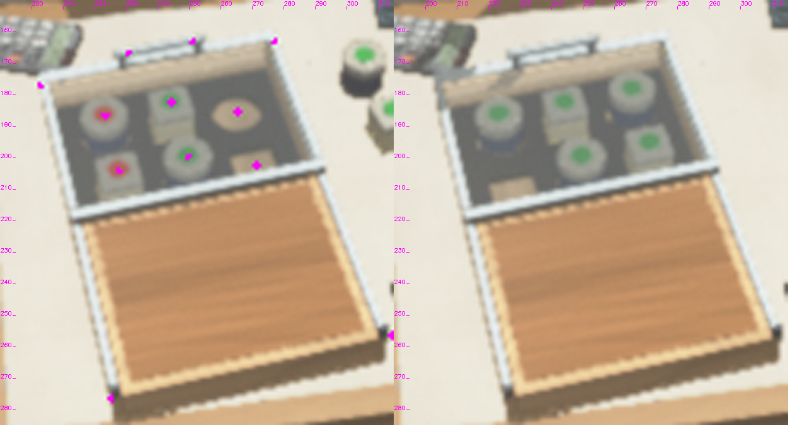

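View pics/cmpt.png

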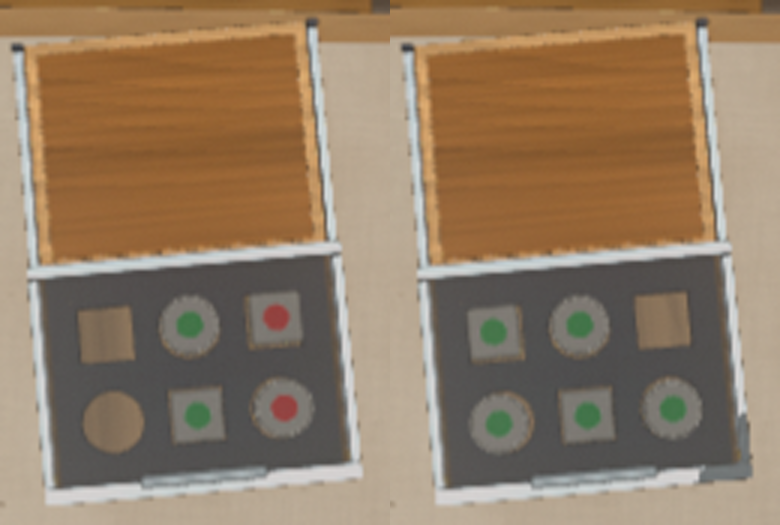

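View pics/s19w.png

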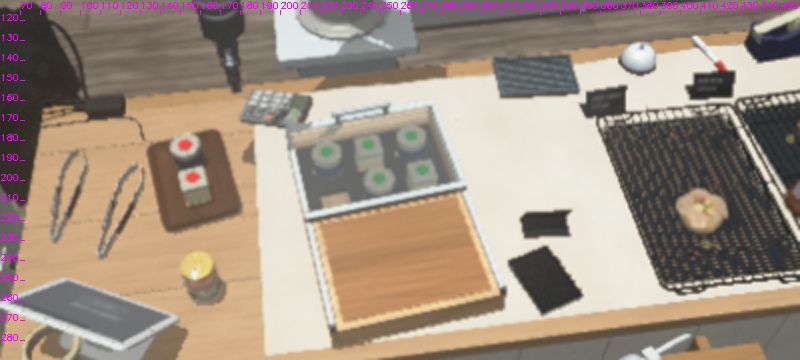

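Call:
{"name": "carry_out", "arguments": {
  "deltas": [
    {"claw":0.05,"linear":[0,0,0],"angular":[0,0,0]},
    {"claw":0.05,"linear":[0,0,0],"angular":[0,0,0]},
    {"claw":0.05,"linear":[0,0,0],"angular":[0,0,0]}
  ]
}}

```text
clock: 38.38
ee_pos: [0.4228, -0.2263, 0.2021]
ee_rot: [[-0.102, 0.995, 0.0], [0.995, 0.102, -0.0], [-0.001, 0.0, -1.0]]
contact_force: [-0.4, -0.5, 0.5]
width: 0.583
```

```bash
python3 -c "
from plan import *
a=cv2.imread('pics/top0.png')
b=snap('top','t20')
roi=lambda x: np.float32(cv2.cvtColor(x[160:172,192:300],6))
print(cv2.phaseCorrelate(roi(a),roi(b)))
roi=lambda x: np.float32(cv2.cvtColor(x[234:246,198:280],6))
print(cv2.phaseCorrelate(roi(a),roi(b)))
info(); print(manip.job_done())"
```

```text
((0.02958842785162119, -0.01495121722660997), 1.0061347319020166)
((-0.03619056806555676, -0.020700453325180668), 0.9972969931584817)
t 38.42 pos [ 0.4228 -0.2265  0.2021] F [-0.3 -0.1 -0.3] T [-0.03  0.02  0.01] w 0.589
[[-0.102, 0.995, 0.0], [0.995, 0.102, -0.001], [-0.001, 0.0, -1.0]]
case xy mm [-130.3 -222.7] z 202.1 yaw 95.84 tilt 0.03 q6 -0.75
the job is handed in; nothing more can be done
None
```

I restocked the case and handed the job in at about 38 s of the 208 s allowed; no verdict was reported.

- **Lid open:** I lifted the front about 16 mm over the catches, slid it fully back to its stop and left it there while I worked.
- **Tins:** Both red-dot tins (one square, one round) went into the returns tray. The three green-dot tins from the counter went into pockets of their own shape: the square one in `pocket_square_1`, the round ones in `pocket_round_0` and `pocket_round_1`. `pocket_square_2` stays empty because only three tins were waiting.
- **Lid shut:** I slid it back lifted, pressed it against the stop (about 11 N) and lowered it there.

**Last checks:**
- **Green tins:** Before closing, every green dot was within about 2 mm of its pocket centre in the top view. The side view puts all of them at the same height as the two tins that were already seated. That view reads their case x about 2–4 mm low, including for those two tins, so I treated it as a camera offset.
- **Red tins:** Both stand upright in the tray.
- **Lid:** The final picture matches the starting one to within 0.04 pixel at both the front and rear edges. The handle is back where it was when shut.
- **Jar, price stand and arm:** The jar and price stand look untouched, and the arm ended clear of everything.

No check failed. I saw no tin or tray knocked aside and no slackening of the grip.

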